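# Clip the drip hook onto the bar and hang the slide rack up to drain

### The job

Press the orange clip-on hook down onto the springy bar of the drip stand, about the middle of it above the white drip tray, with its steel arm reaching out over the tray, until it sits fully home with both sprung tabs caught under the bar's ledges; press only as hard as it needs, so that the bar is not bent right down. Then lift the slide rack out of its glass dish by the bail, keep it upright, and hang it gently by the eye of the bail on the hook, where it must stay hanging still over the tray. Leave the dish and the other things on the bench where they are.

Things in the scene. Friction and masses are not known exactly. Their poses are not given: they have to be found in the camera images.
- bar_mid (a point): Middle of the top face of the drip stand's aluminium bar, 185 to 220 mm above the bench. Local y along the bar towards the column, z up; the tray lies on the -x side. T section: flange 24 mm wide, 16 mm high, top edges chamfered 2 mm, over a web 14 mm wide; so a ledge on both sides 16 mm below the top. Whole height 34 mm. Bare for 80 mm to both sides of this point.
- bar (a joint): Dip of the springy bar about its clamp on the column, rad: near 0 at rest, grows as it is pressed down; 0.01 is 1.2 mm at bar_mid, and there it dips about 1 mm for every 2 N. Over 0.13 it is bent too far.
- stand: Drip stand: fixed grey base plate 160 x 240 x 8 mm, steel column 12 mm thick and 343 mm tall, clamp and bar. Origin on the bench below bar_mid, axes as bar_mid; the column stands at y +120 mm.
- tray (a point): Centre of the inner floor, 12 mm above the bench, of the white drip tray fixed on the stand's base: 165 mm along the bar, 115 mm across, rim 24 mm above the bench. It lies 62 mm to the -x side of the bar.
- hook_grip (a point): Centre of the orange clip-on hook's finger block, 20 (x) x 24 (y) x 28 mm high: grip it here. z up, the steel arm points to -x. Under the block a saddle plate 38 x 36 x 8 mm, whose underside, 22 mm below this point, lies on the bar's top when home; legs go 30 mm below that, on both sides of a 26.5 mm gap for the bar. Starts standing on its legs on the bench. 0.14 kg.
- hook_seat (a point): Lowest place on top of the hook's steel arm (8 mm round), where the bail's eye is to lie: 70 mm in local -x and 27 mm below hook_grip. The arm's upturned tip ends 23 mm farther out and 22 mm above this point. Axes as hook_grip.
- tab_front (a joint): Sprung black tab between the hook's legs on the arm's side, m: 0 at rest, its nose 4 mm into the gap; pushed aside about 0.003 by the bar's flange on the way down. It springs back to 0 under the ledge in the last 1.5 mm before home. Pressing both tabs past takes roughly 10 to 20 N, less again once they snap.
- tab_rear (a joint): The same sprung tab on the other side of the hook.
- bail_eye (a point): Centre of the 5 mm steel wire at the peak of the slide rack's bail; the hook goes under it. Upright fixed bail along local y (z up), 92 mm wide: the wire falls 8 mm over 12 mm to each side, to level shoulders with a blue grip on each, 9 mm thick (x), 26 mm long, 13 mm high, centred 29 mm from the middle and 8 mm lower than this point. 85 mm of open room under the eye.
- rack_mid (a point): Middle of the steel slide rack, 63 mm above its underside and 63 mm below bail_eye. Body 80 (x) x 96 (y) x 36 mm, full of glass slides, the bail reaching 126 mm above its underside; 0.25 to 0.42 kg. Starts standing in the dish. Axes as bail_eye.
- dish: Glass rinse dish, open box 100 x 118 x 56 mm, walls and floor 4 mm, in which the rack stands with 6 mm play. Origin at the centre of its underside, z up.
- tube_rack: Magenta microtube rack 85 x 125 x 40 mm, a bystander. Origin at the centre of its underside, z up.
- tip_box: Green pipette tip box 85 x 122 x 66 mm, a bystander. Origin at the centre of its underside, z up.
- timer: White bench timer 62 x 75 x 18 mm lying flat, a bystander. Origin at the centre of its underside, z up.
- bottle: Amber reagent bottle, 68 mm thick, 150 mm high, blue cap, a bystander. Origin at the centre of its underside, z up.
- beaker: Glass beaker, 70 mm wide, 90 mm high, a bystander. Origin at the centre of its underside, z up.
- dish_lid: Glass lid of the dish lying flat, 106 x 124 x 6 mm with a ridge to 22 mm, a bystander. Origin at the centre of its underside, z up.

How it is judged:
On the way:
1. the hook is clipped fully home on the bar, arm over the tray, both tabs caught, while the rack still stands in its dish (z of hook_grip in the frame of bar_mid between 0.018 and 0.0245 m and x of hook_grip in the frame of bar_mid between -0.005 and 0.005 m and y of hook_grip in the frame of bar_mid between -0.04 and 0.04 m and x of hook_seat in the frame of bar_mid below -0.05 m and angle between the z axis of hook_grip and the z axis of bar_mid, either way round below 0.12 rad and value of joint each of tab_front, tab_rear below 0.002 m and horizontal distance between rack_mid and dish below 0.02 m and height (world z) of rack_mid below 0.075 m), for 0.2 s.
At the end, for the whole second after the job is handed in: the hook sits home on the bar within 40 mm of bar_mid (saddle within 3.5 mm of the bar's top, upright within 9 degrees, tabs sprung out, arm on the tray side); the rack hangs on it by the bail's eye within 12 mm of hook_seat, over the tray, tilted under 11 degrees and at rest (z of hook_grip in the frame of bar_mid between 0.018 and 0.0255 m and x of hook_grip in the frame of bar_mid between -0.006 and 0.006 m and y of hook_grip in the frame of bar_mid between -0.04 and 0.04 m and x of hook_seat in the frame of bar_mid below -0.05 m and angle between the z axis of hook_grip and the z axis of bar_mid, either way round below 0.15 rad and value of joint each of tab_front, tab_rear below 0.002 m and distance between bail_eye and hook_seat below 0.012 m and angle between rack_mid's own z axis and vertical below 0.2 rad and horizontal distance between bail_eye and tray below 0.055 m and contact force between rack and hook above 1 N and linear speed of rack below 0.04 m/s and angular speed of rack below 0.4 rad/s); the robot touches nothing.
It fails at once if the bar is bent down by more than 0.13 rad (16 mm at bar_mid) (value of joint bar above 0.13 rad).
It fails at once if the slide rack is tipped by more than 29 degrees (angle between rack_mid's own z axis and vertical above 0.5 rad).
It fails at once if the rack is dropped or banged onto the hook (over 40 N) (contact force between rack and hook above 40 N).
It fails at once if the dish is dragged over 50 mm (distance of dish from where it was at the start of the episode above 0.05 m).
It fails at once if a bystander is moved over 30 mm or tipped (distance of any of tube_rack, tip_box, timer, bottle, beaker, dish_lid from where it was at the start of the episode above 0.03 m or angle between any of tube_rack, tip_box, timer, bottle, beaker, dish_lid's own z axis and vertical above 0.35 rad).
It also fails if it takes over 72 s, if anything falls off the work surface, if the arm or the gripper's body presses on something with over 40 N, if the wrist force passes 120 N, or if a joint passes its speed limit or range.

### The arm

A 7-joint arm with a two-finger parallel gripper is mounted at the origin on the work surface. World frame = base frame: x ahead of the robot, y to its left, z up, the work surface at z = 0. Lengths are in m, angles in rad, forces in N, time in s.
With the tool pointing down it reaches from about 0.425 to 0.925 m from the base axis. Payload 6.8 kg.
Tool frame: the origin (TCP) lies on the centre line of the jaws, within the pads' length; the fingertips stand 11 mm ahead of it and the grasp point (between the pads) lies 8 mm behind it; z points along the fingers, y is the direction in which the jaws open and shut (so a half turn about z gives the same grasp; the last joint's range is limited). The gripper opens to 85 mm and grips with 20 to 120 N. Pads are 22 mm wide; open, the fingers measure 114 mm over their backs; the gripper's body (76 mm by 85 mm) begins 54 mm behind the grasp point. The pads swing forward as they close: fully open they stand 13 mm farther back than shut.
Start: joints at [-1.35, 0.477, 0.022, 1.555, -0.011, 1.109, -0.083], TCP at [0.218, 0.639, 0.242] pointing down, gripper open.
Joint ranges: [-2.96, 2.96], [-0.34, 2.1], [-1.41, 1.46], [0.24, 2.44], [-1.37, 4.51], [0.17, 1.92], [-2.96, 2.96]. Speed limits (rad/s): [2.39, 2.39, 3.14, 3.14, 3.14, 3.14, 3.14].

### API

Orientations are given as a rotation vector (axis times angle).
In Python, from bench import r gives the robot as it stands.
- The arm moves only by the tool send_rows, never from a script. Its argument "deltas" is a list of rows, each a list of 7 numbers: the opening, from 0 (shut) to 1 (fully open), then the shift along the tool's x, y, z as a fraction of full scale, then the turn, a rotation vector about the tool's x, y, z as a fraction of full scale. In form: [[hand, x, y, z, ax, ay, az], ...]. A call has 1 to 20 rows; each row is the pose to reach, as a shift and turn from the pose commanded when the call began, along the tool's axes at that moment, turning the shorter way round; what a row does not reach only later rows make up. Full scale, the value 1, is 150 mm for a shift and 180 degrees for a turn. A row lasts 1/12 s, in which the tool goes at most 41.7 mm and 7.16 degrees, less where a joint would pass 70% of its speed; a pose out of reach is approached as far as the arm can. A call with a number of a shift or a turn outside -1 to 1 is refused whole. A call with a gripper value outside its range is refused whole. The fingers move at their own pace and stop on an object; "squeeze" is the grip in N (left out, the last holds). Time passes only in rows, so rows that repeat a pose let the fingers close. It gives the time, the measured TCP pose, the force and the opening at its end, in the units of the state.
- r.get_obs(): the state, without advancing time (a new reading comes with each control period).
- r.grab_frame(name): name is "side" or "top" or "wrist"; returns a dict with "pixels" (420x560x3 uint8, red, green, blue), "camera_matrix" (3x3 intrinsics, pixels), "rvec" (rotation vector, rad) and "tvec" (3), from world to camera coordinates, as OpenCV has them. Camera axes: x right, y down, z forward; pixel columns grow to the right and rows downward; lengths in m; the calibration is good to about 2 mm. A picture is of the moment at which its call begins. There is no depth.
- r.hand_in(): hands the job in, once; it reports no verdict.
The state is a dict: "clock": time; "joints": joint angles; "qvel": joint speeds; "tau": joint torques, N m; "tcp_pos": TCP position; "orientation": TCP orientation; "contact_force": force on the tool from outside, world axes, zero at the start; "moment": the same for the moment, N m; "grip_width": finger opening in m.
Only numpy, scipy, OpenCV 4.12 (cv2) and the standard library are available. Lean on these libraries where they do the work, as an engineer would, in place of code of your own. Each camera call takes 0.05 s, during which the arm holds its last target. There are 200 camera calls.

## Working session

There is one attempt and no reset: what is moved stays moved. The work goes in short steps, Python scripts to look and compute and a tool call to move; the robot and the scene stay as the last step left them, time stands still between calls to the robot, and variables do not carry over. Pictures are saved under pics/ and viewed, about 8 in all and at most 12, crops included, and the job is handed in when it is done.

Besides the shell and the picture viewer there is one more tool, called after "Request:" by a JSON object that holds its "op" and its "data", one argument or row to a line. send_rows: Moves the arm, as the interface text tells. Shift numbers are shares of 150 mm and turn numbers shares of 180 degrees, none past 1 either way. Its arguments: {"type":"object","properties":{"deltas":{"type":"array","items":{"type":"array","items":{"type":"number"}}},"squeeze":{"type":"number"}},"required":["deltas"]}

```bash
ls; mkdir -p pics
python3 - <<'E'
from bench import r
import cv2
o=r.get_obs();print({k:o[k] for k in('clock','tcp_pos','orientation','contact_force','grip_width')})
for n in("side","top"):
    f=r.grab_frame(n);cv2.imwrite(f"pics/{n}0.png",f["pixels"][...,::-1]);print(n,f["camera_matrix"],f["rvec"],f["tvec"])
E
```

```text
pics
{'clock': 0.0, 'tcp_pos': array([0.21778744, 0.6383126 , 0.24133689]), 'orientation': array([-5.14096994e-01, -3.09909990e+00,  2.80095195e-03]), 'contact_force': array([ 0.58763784, -0.73481254,  0.67916521]), 'grip_width': 0.08584613734463788}
side [[394.11783633   0.         279.55711639]
 [  0.         394.11783633 215.57563629]
 [  0.           0.           1.        ]] [ 2.29202261 -0.98350347  0.33270562] [-0.39631309  0.35068371  1.08519314]
top [[453.83992269   0.         282.03360451]
 [  0.         453.83992269 205.36086479]
 [  0.           0.           1.        ]] [ 2.17703519 -2.11979125  0.1460065 ] [-0.05942752  0.52726662  1.39377067]
```

View pics/side0.png

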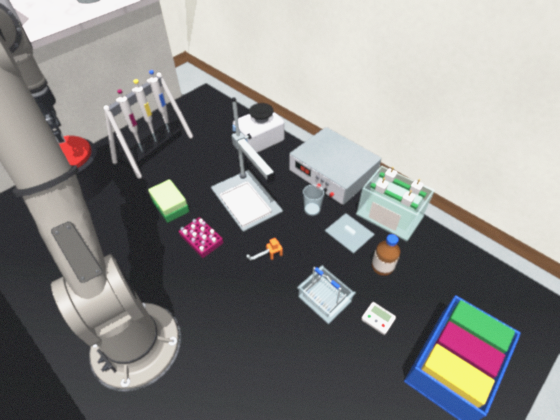

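View pics/top0.png

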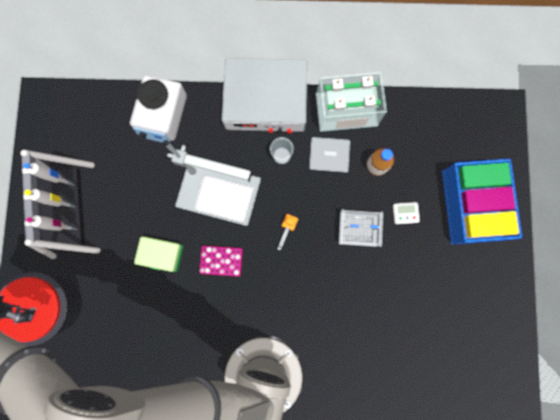

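Side view: hook at (275,248) with its arm to (250,257), bar (240,137)–(270,170), rack (327,290). Top view: hook at (290,222) with its arm to (280,248), bar (185,157)–(250,175), rack (361,228). Enlarging these for pixel-accurate features.

Run:
```python
import cv2,numpy as np
t=cv2.imread("pics/top0.png");s=cv2.imread("pics/side0.png")
def z(im,x,y,w,h,k):
    c=cv2.resize(im[y:y+h,x:x+w],None,fx=k,fy=k,interpolation=cv2.INTER_CUBIC)
    for i in range(0,w,10): cv2.line(c,(i*k,0),(i*k,6 if (x+i)%50 else 14),(0,255,255),1); 
    for i in range(0,h,10): cv2.line(c,(0,i*k),(6 if (y+i)%50 else 14,i*k),(0,255,255),1)
    return c
a=np.hstack([z(t,160,140,100,75,4),z(s,200,90,100,75,4)])
b=np.hstack([z(t,265,195,130,60,3),z(t,265,195,3,60,3)[:,:5],z(s,240,225,130,100,3)[:180]])
b2=np.hstack([z(t,270,200,60,60,4),z(t,330,200,60,60,4)])
c2=np.hstack([z(s,240,225,50,60,4),z(s,290,260,70,60,4)])
b=np.hstack([b2[:,:],c2])[:, :]
b=cv2.resize(b,(800,200)) if b.shape[1]!=800 else b
b=np.hstack([b2,c2]);h=240
out=np.zeros((540,max(a.shape[1],b.shape[1]),3),np.uint8);out[:300,:a.shape[1]]=a;out[300:540,:b.shape[1]]=b
print(out.shape)
cv2.imwrite("pics/m0.png",out[:,:])
```

```text
(540, 960, 3)
```

View pics/m0.png

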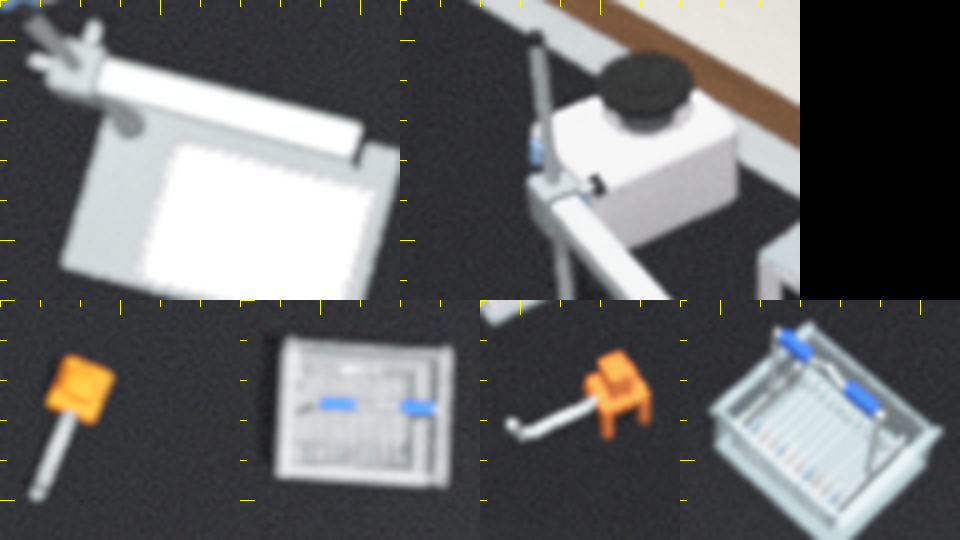

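Top crop (scale 4, offset (160,140)): flange corners (105,58), (95,95), (362,122), (355,157). In full pixels the hook block is at (290,222) with its tip at (280,249), and the rack grips are at about (354,226) and (373,227). Next, rough positions from both views.

```bash
cat > lib.py <<'E'
import cv2,numpy as np
from scipy.spatial.transform import Rotation as R
from bench import r
class Cam:
    def __init__(s,f):
        s.im=f["pixels"];s.K=np.array(f["camera_matrix"]);s.rv=np.array(f["rvec"],float);s.tv=np.array(f["tvec"],float).ravel()
        s.R=R.from_rotvec(s.rv.ravel()).as_matrix();s.c=-s.R.T@s.tv
    def d(s,p): return s.R.T@np.linalg.inv(s.K)@np.array([p[0],p[1],1.])
    def onz(s,p,z): d=s.d(p);return s.c+d*(z-s.c[2])/d[2]
    def px(s,P): return cv2.projectPoints(np.array(P,float).reshape(-1,3),s.rv,s.tv,s.K,None)[0].reshape(-1,2)
def tri(a,p,b,q):
    d1=a.d(p);d2=b.d(q);t=np.linalg.lstsq(np.c_[d1,-d2],b.c-a.c,rcond=None)[0]
    A=a.c+d1*t[0];B=b.c+d2*t[1];return (A+B)/2,np.linalg.norm(A-B)
def snap(n,name):
    c=Cam(r.grab_frame(n));cv2.imwrite(f"pics/{name}.png",c.im[...,::-1]);np.savez(f"pics/{name}.npz",pixels=c.im,camera_matrix=c.K,rvec=c.rv,tvec=c.tv);return c
def load(name): return Cam(np.load(f"pics/{name}.npz"))
def mask(im,lo,hi): return cv2.inRange(cv2.cvtColor(im,cv2.COLOR_RGB2HSV),lo,hi)
ORANGE=((5,150,120),(22,255,255));BLUE=((103,130,120),(120,255,255))
def blobs(m,amin=15):
    n,l,st,ce=cv2.connectedComponentsWithStats(m);return [(st[i,4],ce[i]) for i in range(1,n) if st[i,4]>=amin]
def go(P,xdir):
    """row fractions to bring the tool to P pointing down with tool x along world xdir (or its opposite)"""
    o=r.get_obs();T=R.from_rotvec(o["orientation"]);best=None
    for s in(1,-1):
        x=s*np.array([xdir[0],xdir[1],0.])/np.hypot(*xdir[:2]);z=np.array([0,0,-1.]);G=R.from_matrix(np.c_[x,np.cross(z,x),z])
        rv=(T.inv()*G).as_rotvec()
        if best is None or np.linalg.norm(rv)<np.linalg.norm(best):best=rv
    print("shift",np.round(T.inv().apply(np.array(P)-o["tcp_pos"])/.15,3),"turn",np.round(best/np.pi,4),"tcp",np.round(o["tcp_pos"],4),"q7",np.round(o["joints"][6],2))
E
python3 - <<'E'
from lib import *
t=snap("top","top1");s=snap("side","side1")
print("cam",t.c,s.c)
for nm,c in(("OR",ORANGE),("BL",BLUE)):
    for v in(t,s):print(nm,[(a,np.round(p,1)) for a,p in blobs(mask(v.im,*c))])
print("hook",t.onz((290,222),.052)[:2],"tip",t.onz((280,249),.04)[:2])
# bar end: top far-end corners; side view near end
for z in(.185,.2,.22):
    print(z,[np.round(t.onz((160+a/4,140+b/4),z)[:2],4) for a,b in((105,58),(95,95),(362,122),(355,157))])
    for a,b in((105,58),(95,95),(362,122),(355,157)): print(s.px(t.onz((160+a/4,140+b/4),z)))
E
```

```text
cam [ 0.33165119 -0.05160597  1.45309419] [-0.01190843 -0.57599436  1.06102591]
OR [(np.int32(203), array([380.6, 160.9])), (np.int32(194), array([289.7, 221.6]))]
OR [(np.int32(200), array([274.2, 247.1])), (np.int32(235), array([388.6, 251.8]))]
BL [(np.int32(100), array([387. , 153.8])), (np.int32(1826), array([469. , 203.5])), (np.int32(19), array([ 26.4, 165.3])), (np.int32(42), array([ 53.4, 172.9]))]
BL [(np.int32(30), array([161.9,  99.6])), (np.int32(112), array([392. , 239.2])), (np.int32(33), array([318.3, 270.8])), (np.int32(34), array([335.1, 284. ])), (np.int32(2645), array([452.4, 376.5]))]
hook [ 0.47508405 -0.07151452] tip [ 0.39137583 -0.04271694]
0.185 [array([0.6478, 0.2323]), array([0.6206, 0.238 ]), array([0.606 , 0.0466]), array([0.5804, 0.0506])]
[[244.67228101 139.60790255]]
[[237.58528987 142.76304984]]
[[275.47110967 172.75365813]]
[[268.80705303 176.38385477]]
0.2 [array([0.6441, 0.229 ]), array([0.6171, 0.2346]), array([0.6027, 0.0454]), array([0.5775, 0.0494])]
[[244.18318963 137.1120059 ]]
[[237.0976494 140.2466006]]
[[274.91869189 170.02926323]]
[[268.25541921 173.635251  ]]
0.22 [array([0.6391, 0.2245]), array([0.6126, 0.23  ]), array([0.5984, 0.0438]), array([0.5736, 0.0478])]
[[243.51367933 133.69540812]]
[[236.43013341 136.80191094]]
[[274.16259797 166.30038536]]
[[267.50040904 169.87329197]]
```

Run:
```python
from lib import *
go((.475,-.0715,.26),(-.945,.325))
```

```text
shift [-3.151 -3.927 -0.117] turn [-0.0004  0.      0.0008] tcp [0.2178 0.6385 0.2417] q7 -0.08
```

Request:
{"op": "send_rows", "data": {
  "deltas": [
    [1, -0.16, -0.2, -0.03, 0, 0, 0],
    [1, -0.32, -0.4, -0.06, 0, 0, 0],
    [1, -0.48, -0.6, -0.09, 0, 0, 0],
    [1, -0.64, -0.8, -0.12, 0, 0, 0],
    [1, -0.8, -1, -0.12, 0, 0, 0]
  ]
}}

```text
clock: 0.62
tcp_pos: [0.2837, 0.4567, 0.261]
orientation: [0.514, 3.099, 0.002]
contact_force: [0.9, 0.6, 0.0]
grip_width: 0.0856
```

Request:
{"op": "send_rows", "data": {
  "deltas": [
    [1, -0.16, -0.2, 0, 0, 0, 0],
    [1, -0.32, -0.4, 0, 0, 0, 0],
    [1, -0.48, -0.6, 0, 0, 0, 0],
    [1, -0.64, -0.8, 0, 0, 0, 0],
    [1, -0.8, -1, 0, 0, 0, 0]
  ]
}}

```text
clock: 1.03
tcp_pos: [0.3485, 0.2755, 0.2604]
orientation: [0.514, 3.099, 0.001]
contact_force: [1.6, -0.0, 0.3]
grip_width: 0.0856
```

Request:
{"op": "send_rows", "data": {
  "deltas": [
    [1, -0.16, -0.2, 0, 0, 0, 0],
    [1, -0.32, -0.4, 0, 0, 0, 0],
    [1, -0.48, -0.6, 0, 0, 0, 0],
    [1, -0.64, -0.8, 0, 0, 0, 0],
    [1, -0.8, -1, 0, 0, 0, 0]
  ]
}}

```text
clock: 1.45
tcp_pos: [0.4135, 0.0948, 0.2605]
orientation: [0.514, 3.099, 0.001]
contact_force: [1.1, 0.3, -0.4]
grip_width: 0.0856
```

Request:
{"op": "send_rows", "data": {
  "deltas": [
    [1, -0.16, -0.2, 0, 0, 0, 0],
    [1, -0.32, -0.4, 0, 0, 0, 0],
    [1, -0.48, -0.6, 0, 0, 0, 0],
    [1, -0.64, -0.8, 0, 0, 0, 0],
    [1, -0.75, -0.93, 0, 0, 0, 0],
    [1, -0.75, -0.93, 0, 0, 0, 0]
  ]
}}

```text
clock: 1.95
tcp_pos: [0.4758, -0.0773, 0.2608]
orientation: [0.526, 3.095, -0.003]
contact_force: [-0.1, 0.6, -0.2]
grip_width: 0.0853
```

Run:
```python
from lib import *
w=snap("wrist","w1");o=r.get_obs();print(o["clock"],o["tcp_pos"],w.c)
for a,p in blobs(mask(w.im,*ORANGE),50):print(a,p,w.onz(p,.052))
```

```text
2.0 [ 0.47505351 -0.07443685  0.26035044] [ 0.40959589 -0.05424529  0.39178656]
1145 [291.99737991 176.9790393 ] [ 0.47196318 -0.06866694  0.052     ]
129 [114.51937984 401.85271318] [ 0.68667745 -0.39919295  0.052     ]
```

View pics/w1.png

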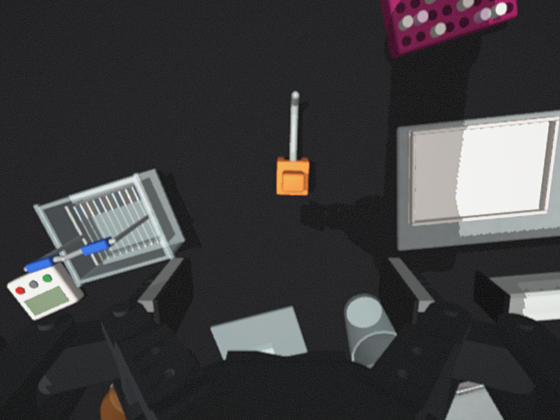

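Wrist view: block top face about (282..305,171..195), arm tip (295,95), tray rim corners (411,129), (556,115), (549,212), (411,225), rack grips at (95,247) and (40,265), and the bar end at lower right.

Run:
```python
from lib import *
w=load("w1")
def z(x,y,ww,h,k): return cv2.resize(w.im[y:y+h,x:x+ww,::-1],None,fx=k,fy=k,interpolation=cv2.INTER_CUBIC)
a=z(265,85,55,120,5)                      # 275x600
b=z(390,105,170,150,3)                    # 510x450
out=np.zeros((600,800,3),np.uint8);out[:,:275]=a;out[:450,280:790]=b
cv2.imwrite("pics/m1.png",out)
print([np.round(w.onz(p,.024)[:2],4) for p in((411,129),(556,115),(549,212),(411,225))])
```

```text
[array([0.4695, 0.0756]), array([0.5082, 0.2325]), array([0.6217, 0.2125]), array([0.5826, 0.0496])]
```

View pics/m1.png

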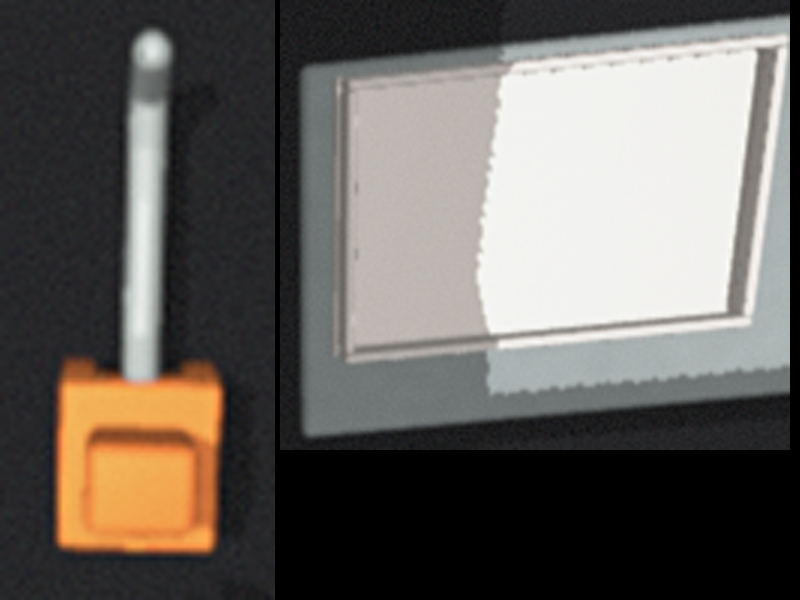

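Run:
```python
from lib import *
w=load("w1")
top=w.onz((293.5,182),.066);tip=w.onz((295.4,94.4),.045)
sad=np.mean([w.onz((265+a/5,85+b/5),.038) for a,b in((60,377),(219,380),(214,550),(57,548))],0)
print("block",top,"saddle",sad,"tip",tip, "dir",(tip-top)[:2],np.hypot(*(tip-top)[:2]))
c=np.array([w.onz((390+(a-280)/3,105+b/3),.024)[:2] for a,b in((338,78),(787,38),(750,322),(343,360))])
print("tray",c.mean(0),np.linalg.norm(np.diff(c[[0,1,2,3,0]],axis=0),axis=1))
y=(c[1]-c[0]+c[2]-c[3]);y/=np.linalg.norm(y);x=np.array([y[1],-y[0]]);print("y",y,"x",x,"edge x",(c[3]-c[0]+c[2]-c[1])/np.linalg.norm(c[3]-c[0]+c[2]-c[1]))
bm=c.mean(0)+.062*x;print("bar_mid xy",bm)
# height: project into side/top for comparison with bar
t,s=load("top1"),load("side1")
for z in(.185,.2,.22):
    for L in(0,):
        print(z,"top",t.px([[*(bm+k*x),z] for k in(-.012,.012)]).round(1).tolist(),"side",s.px([[*(bm+k*x),z] for k in(-.012,.012)]).round(1).tolist())
# bar edge profiles along image columns through bar mid
for v,cx,lo,hi in((t,225,150,190),(s,262,130,190)):
    print(cx,lo,v.im[lo:hi,cx].mean(1).astype(int).tolist())
```

```text
block [ 0.47498282 -0.06831719  0.066     ] saddle [ 0.47584616 -0.06910963  0.038     ] tip [ 0.39216381 -0.03739833  0.045     ] dir [-0.08281901  0.03091886] 0.08840228997657841
tray [0.5467544  0.14199153] [0.16725104 0.1118917  0.16476965 0.1140096 ]
y [0.24046115 0.97065876] x [ 0.97065876 -0.24046115] edge x [ 0.97581849 -0.21858242]
bar_mid xy [0.60693524 0.12708294]
0.185 top [[221.1, 173.4], [223.5, 165.5]] side [[254.5, 161.8], [260.9, 159.0]]
0.2 top [[220.4, 172.3], [222.8, 164.3]] side [[254.2, 158.4], [260.7, 155.6]]
0.22 top [[219.4, 170.8], [221.9, 162.6]] side [[253.8, 153.7], [260.4, 150.8]]
225 150 [54, 50, 53, 50, 51, 53, 48, 49, 55, 48, 53, 54, 52, 92, 170, 228, 253, 255, 255, 255, 255, 255, 252, 229, 204, 208, 213, 213, 212, 213, 227, 243, 255, 255, 255, 255, 255, 255, 255, 255]
262 130 [246, 243, 230, 207, 194, 190, 190, 192, 191, 187, 182, 184, 185, 182, 181, 180, 179, 175, 170, 144, 93, 60, 44, 44, 42, 47, 54, 69, 115, 189, 235, 244, 245, 245, 245, 245, 245, 245, 243, 231, 206, 169, 150, 128, 99, 71, 55, 46, 49, 44, 49, 46, 37, 34, 46, 62, 98, 127, 139, 147]
```

Run:
```python
from lib import *
go((.4753,-.0687,.051),(-.937,.350))
```

```text
shift [0.012 0.038 1.396] turn [-0.0003  0.0002  0.0073] tcp [ 0.4751 -0.0744  0.2604] q7 1.36
```

Request:
{"op": "send_rows", "data": {
  "deltas": [
    [0.6, 0.01, 0.04, 0.25, 0, 0, 0.007],
    [0.6, 0.01, 0.04, 0.5, 0, 0, 0.007],
    [0.6, 0.01, 0.04, 0.75, 0, 0, 0.007],
    [0.6, 0.01, 0.04, 0.95, 0, 0, 0.007],
    [0.6, 0.01, 0.04, 1, 0, 0, 0.007],
    [0.6, 0.01, 0.04, 1, 0, 0, 0.007]
  ]
}}

```text
clock: 2.5
tcp_pos: [0.4735, -0.0643, 0.1087]
orientation: [-0.545, -3.089, 0.001]
contact_force: [0.2, 0.3, 1.0]
grip_width: 0.0513
```

Run:
```python
from lib import *
go((.4753,-.0687,.051),(-.937,.350));print(r.get_obs()["grip_width"])
```

```text
shift [-0.023 -0.023  0.384] turn [-0.0005 -0.0015  0.0026] tcp [ 0.4735 -0.0643  0.1087] q7 1.5
0.051326987320412513
```

Request:
{"op": "send_rows", "data": {
  "deltas": [
    [0.6, -0.02, -0.02, 0.2, 0, 0, 0.002],
    [0.6, -0.02, -0.02, 0.3, 0, 0, 0.002],
    [0.6, -0.02, -0.02, 0.38, 0, 0, 0.002],
    [0.6, -0.02, -0.02, 0.38, 0, 0, 0.002],
    [0.6, -0.02, -0.02, 0.38, 0, 0, 0.002]
  ]
}}

```text
clock: 2.92
tcp_pos: [0.4782, -0.0689, 0.0547]
orientation: [0.557, 3.09, 0.001]
contact_force: [-0.2, 0.3, -0.4]
grip_width: 0.0512
```

Run:
```python
from lib import *
go((.4753,-.0687,.051),(-.937,.350));print(r.get_obs()["contact_force"])
```

```text
shift [ 0.018 -0.005  0.025] turn [0.0004 0.0004 0.0003] tcp [ 0.4782 -0.0689  0.0547] q7 1.58
[-0.18528638  0.2932252  -0.43336606]
```

Request:
{"op": "send_rows", "data": {
  "deltas": [
    [0.6, 0.015, -0.004, 0.025, 0, 0, 0],
    [0.6, 0.015, -0.004, 0.025, 0, 0, 0],
    [0.1, 0.015, -0.004, 0.025, 0, 0, 0],
    [0.1, 0.015, -0.004, 0.025, 0, 0, 0],
    [0.1, 0.015, -0.004, 0.025, 0, 0, 0],
    [0.1, 0.015, -0.004, 0.025, 0, 0, 0],
    [0.1, 0.015, -0.004, 0.025, 0, 0, 0],
    [0.1, 0.015, -0.004, 0.025, 0, 0, 0]
  ],
  "squeeze": 70
}}

```text
clock: 3.58
tcp_pos: [0.4752, -0.069, 0.0503]
orientation: [0.558, 3.091, 0.001]
contact_force: [-2.2, 1.4, 6.5]
grip_width: 0.0229
```

Run:
```python
from lib import *
o=r.get_obs();print(o["tcp_pos"],o["grip_width"],o["contact_force"])
go((.607,.127,.40),(-.9707,.2405))
```

```text
[ 0.47520903 -0.06895397  0.05028576] 0.022868344289650594 [-2.20046288  1.38942632  6.54414271]
shift [-0.368  1.533 -2.33 ] turn [ 0.0003  0.0002 -0.0364] tcp [ 0.4752 -0.069   0.0503] q7 1.59
```

Request:
{"op": "send_rows", "data": {
  "deltas": [
    [0.1, 0, 0, -0.2, 0, 0, 0],
    [0.1, 0, 0, -0.45, 0, 0, 0],
    [0.1, 0, 0, -0.7, 0, 0, 0],
    [0.1, 0, 0, -1, 0, 0, 0]
  ]
}}

```text
clock: 3.92
tcp_pos: [0.4736, -0.0693, 0.1971]
orientation: [-0.558, -3.089, 0.002]
contact_force: [1.7, 0.9, -1.9]
grip_width: 0.0225
```

Request:
{"op": "send_rows", "data": {
  "deltas": [
    [0.1, 0, 0.1, -0.25, 0, 0, 0],
    [0.1, 0, 0.25, -0.45, 0, 0, 0],
    [0.1, 0, 0.35, -0.7, 0, 0, 0],
    [0.1, 0, 0.5, -0.9, 0, 0, 0],
    [0.1, 0, 0.6, -1, 0, 0, 0]
  ]
}}

```text
clock: 4.33
tcp_pos: [0.5077, 0.017, 0.3505]
orientation: [0.556, 3.087, 0.005]
contact_force: [-0.3, 0.1, -1.0]
grip_width: 0.0225
```

Request:
{"op": "send_rows", "data": {
  "deltas": [
    [0.1, -0.1, 0.2, -0.1, 0, 0, -0.012],
    [0.1, -0.2, 0.4, -0.2, 0, 0, -0.024],
    [0.1, -0.3, 0.6, -0.3, 0, 0, -0.036],
    [0.1, -0.37, 0.8, -0.33, 0, 0, -0.036],
    [0.1, -0.37, 0.92, -0.33, 0, 0, -0.036],
    [0.1, -0.37, 0.92, -0.33, 0, 0, -0.036],
    [0.1, -0.37, 0.92, -0.33, 0, 0, -0.036]
  ]
}}

```text
clock: 4.92
tcp_pos: [0.6059, 0.126, 0.3945]
orientation: [-0.38, -3.116, 0.002]
contact_force: [-0.3, -0.3, -1.8]
grip_width: 0.0229
```

Run:
```python
from lib import *
w=snap("wrist","w2");o=r.get_obs();print(o["clock"],o["tcp_pos"],o["orientation"],w.c,o["contact_force"],o["grip_width"])
```

```text
4.9667 [0.60571098 0.1244548  0.39483633] [-3.82751087e-01 -3.11645824e+00  2.44856044e-03] [0.53831126 0.14270501 0.52578226] [-0.57358452 -0.46703217 -0.87295697] 0.022368436943534183
```

View pics/w2.png

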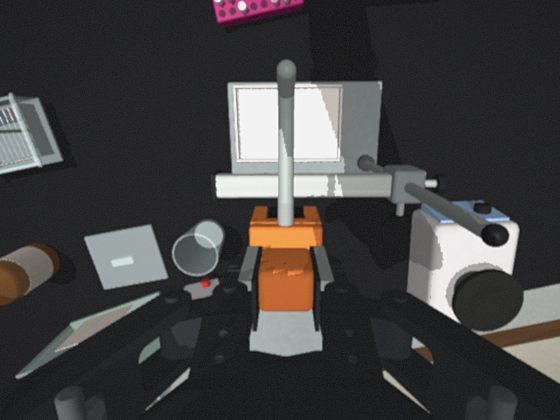

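Wrist view: the held hook's arm runs up column 286 with its tip at (286,70). The bar runs level in the image, columns 217–390, rows about 175–197, with the clamp at (408,185). Measuring the bar edges now.

Run:
```python
from lib import *
w=load("w2");print(w.K[0,0],w.K[0,2],w.K[1,2])
for c in(230,255,330,360):print(c,w.im[168:206,c-2:c+3].mean((1,2)).astype(int).tolist())
for rr in(188,):print(rr,w.im[rr-2:rr+3,208:226].mean((0,2)).astype(int).tolist())
o=r.get_obs();T=R.from_rotvec(o["orientation"])
print("img of tool axis pts",w.px([o["tcp_pos"]+T.apply([0,0,d]) for d in(0,.011,.03)]).round(1).tolist())
s=load("side1")
for c in(245,250,255,262,267):print(c,s.im[135:185,c].mean(1).astype(int).tolist())
```

```text
314.5800997766986 285.47880859527646 207.16800752391293
230 [72, 71, 72, 69, 72, 92, 117, 152, 198, 223, 234, 238, 238, 238, 238, 237, 237, 237, 236, 235, 235, 234, 235, 236, 237, 238, 238, 234, 215, 159, 80, 31, 34, 37, 38, 39, 39, 37]
255 [176, 176, 178, 179, 174, 150, 128, 164, 210, 225, 235, 239, 239, 238, 237, 237, 237, 237, 236, 235, 235, 234, 236, 237, 238, 238, 238, 234, 205, 137, 64, 32, 37, 40, 37, 37, 35, 42]
330 [181, 182, 182, 181, 169, 138, 120, 130, 141, 156, 169, 173, 170, 167, 165, 164, 161, 161, 162, 163, 164, 166, 168, 168, 165, 163, 162, 153, 122, 79, 45, 35, 37, 38, 36, 36, 32, 29]
360 [85, 98, 113, 120, 118, 107, 110, 127, 142, 152, 163, 164, 163, 162, 162, 162, 160, 159, 160, 160, 158, 160, 164, 166, 164, 161, 160, 151, 118, 63, 28, 24, 29, 30, 29, 29, 30, 27]
188 [38, 36, 37, 42, 51, 53, 45, 85, 174, 233, 237, 236, 235, 235, 235, 235, 235, 235]
img of tool axis pts [[282.3, 275.3], [282.5, 264.6], [282.7, 249.1]]
245 [218, 220, 211, 171, 171, 214, 237, 243, 244, 245, 245, 245, 245, 244, 241, 221, 180, 154, 133, 108, 80, 50, 42, 38, 37, 38, 33, 38, 36, 35, 39, 
[... 341 characters left out ...]
 208, 186, 188, 190, 185, 191, 188, 186, 185, 184, 183, 183, 183, 183, 193, 216, 233, 242, 244, 245, 245, 245, 245, 245, 242, 228, 195, 162, 146, 127, 100, 72, 53, 46, 47, 46, 45, 44, 39, 41, 49, 71, 103, 128, 143, 151, 170, 200, 212]
262 [190, 190, 192, 191, 187, 182, 184, 185, 182, 181, 180, 179, 175, 170, 144, 93, 60, 44, 44, 42, 47, 54, 69, 115, 189, 235, 244, 245, 245, 245, 245, 245, 245, 243, 231, 206, 169, 150, 128, 99, 71, 55, 46, 49, 44, 49, 46, 37, 34, 46]
267 [189, 188, 185, 188, 184, 184, 183, 179, 183, 181, 177, 165, 121, 72, 54, 47, 49, 46, 49, 49, 46, 50, 51, 49, 50, 45, 50, 52, 73, 133, 210, 241, 245, 245, 245, 245, 245, 245, 242, 205, 121, 88, 83, 73, 57, 47, 42, 38, 44, 48]
```

Run:
```python
from lib import *
from scipy.optimize import least_squares
w,s,t=load("w2"),load("side1"),load("top1")
a=w.onz((230,186.3),.19)[:2];b=w.onz((360,186),.19)[:2];y=(b-a)/np.linalg.norm(b-a);print("bar dir",y)
ob=[(w,255,186.4,1),(w,330,186,1),(w,230,186.6,1),(s,262,164.6,1),(s,255,157,1),(s,250,151.9,1),(t,225,168.6,1)]
bm=np.array([.607,.127])
def res(p,sel):
    x,z,an=p;d=np.array([.2405+an,.9707,0]);d/=np.linalg.norm(d);n=np.array([d[1],-d[0],0])
    P0=np.array([*bm,0])+n*x+[0,0,z]
    out=[]
    for c,u,v,k in sel:
        q=c.px([P0-.08*d,P0+.08*d]);out.append(q[0,1]+(q[1,1]-q[0,1])*(u-q[0,0])/(q[1,0]-q[0,0])-v)
    return out
for sel in(ob,ob[:6],ob[:3]+ob[6:],ob[3:]):
    f=least_squares(res,[0,.2,0],args=(sel,));print(f.x.round(4),np.round(f.fun,2))
o=r.get_obs();T=R.from_rotvec(o["orientation"]);print("tool x",T.apply([1,0,0]),"z",T.apply([0,0,1]))
```

```text
bar dir [0.23724158 0.97145068]
[ 0.0036  0.1789 -0.0089] [ 0.15 -0.01  0.14  0.37  0.1  -0.42  0.62]
[ 0.0033  0.1795 -0.0095] [ 0.07 -0.14  0.07  0.34  0.08 -0.44]
[ 0.0158  0.1212 -0.0072] [ 0.03 -0.01 -0.02  0.  ]
[ 0.0058  0.1758 -0.035 ] [-0.05  0.13 -0.07 -0.  ]
tool x [-0.97027928  0.24198311  0.00151451] z [-0.00189476 -0.00133867 -0.99999731]
```

Run:
```python
from lib import *
go((.6744,.1107,.36),(-.972,.235))
```

```text
shift [-0.467  0.022  0.231] turn [-0.0006 -0.0005 -0.0023] tcp [0.6057 0.1245 0.3948] q7 1.16
```

Request:
{"op": "send_rows", "data": {
  "deltas": [
    [0.1, -0.2, 0.02, 0.1, 0, 0, -0.002],
    [0.1, -0.4, 0.02, 0.2, 0, 0, -0.002],
    [0.1, -0.46, 0.02, 0.23, 0, 0, -0.002],
    [0.1, -0.46, 0.02, 0.23, 0, 0, -0.002],
    [0.1, -0.46, 0.02, 0.23, 0, 0, -0.002]
  ]
}}

```text
clock: 5.38
tcp_pos: [0.6734, 0.1097, 0.3609]
orientation: [-0.376, -3.117, 0.002]
contact_force: [-0.1, 0.2, -1.0]
grip_width: 0.0234
```

Run:
```python
from lib import *
w=snap("wrist","w3");o=r.get_obs();T=R.from_rotvec(o["orientation"]);print(o["tcp_pos"],T.apply([1,0,0]),w.c)
a=w.im[...,::-1]
out=np.zeros((600,800,3),np.uint8)
out[:300,:800]=cv2.resize(a[150:300,80:480],None,fx=2,fy=2,interpolation=cv2.INTER_CUBIC)
out[300:600,:400]=cv2.resize(a[200:300,220:353],(400,300),interpolation=cv2.INTER_CUBIC)
out[300:600,410:800]=cv2.resize(a[40:140,220:350],(390,300),interpolation=cv2.INTER_CUBIC)
cv2.imwrite("pics/m3.png",out)
```

```text
[0.67335459 0.11045417 0.36179243] [-9.71532414e-01  2.36906459e-01  3.12821477e-04] [0.60574162 0.12623373 0.49224029]
```

View pics/m3.png

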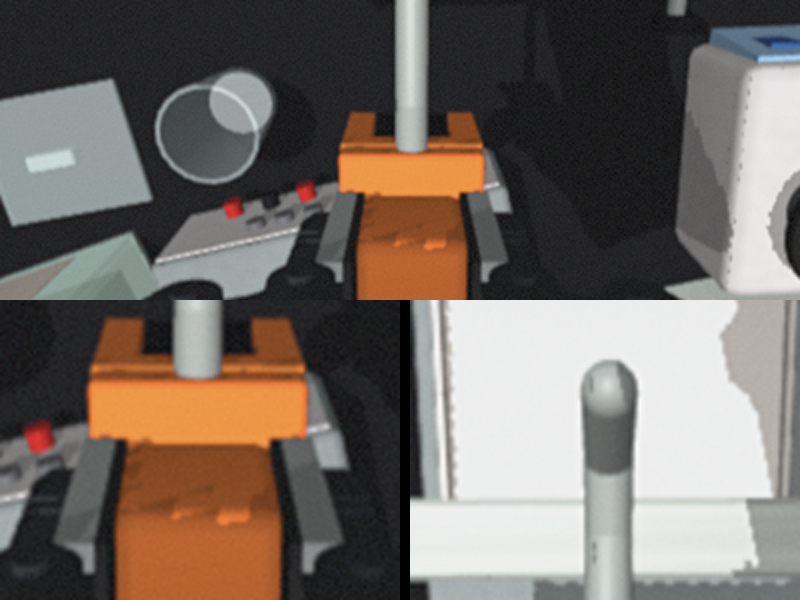

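Wrist view: bar edges at rows about 106.7 and 132.7; held saddle's front top edge at row 226 (columns 249–322), block front foot at row 247.3, block front top at row 272.3.

Run:
```python
from lib import *
w=load("w3");w2=load("w2");tcp=np.array([.67335,.11045,.3618]);gz=tcp[2]+.0017
n=np.array([.9715,-.2369]);y=np.array([.2369,.9715])
f=lambda p,z:(w.onz(p,z)[:2]-tcp[:2])@np.c_[n,y]
for nm,p,z in(("sad L",(249.3,226),-.014),("sad R",(322,226),-.014),("blk foot",(286,247.3),-.014),("blk top",(286,272.3),.014),("tip",(220+(610-410)/3,40+(385-300)/3),-.008)):
    print(nm,(f(p,gz+z)*1000).round(1))
for c in(160,225,240,335,350):print(c,w.im[98:142,c-2:c+3].mean((1,2)).astype(int).tolist())
for z in(.18,.186,.192,.2):
    print(z,[((w.onz((c,rr),z)[:2]-[.607,.127])@np.c_[n,y]*1000).round(1).tolist() for c,rr in((240,106.5),(240,132.7),(335,106.5),(335,132.7))],"w2",[((w2.onz((c,rr),z)[:2]-[.607,.127])@np.c_[n,y]*1000).round(1).tolist() for c,rr in((255,175.8),(255,196.8))])
```

```text
sad L [-19.4 -18.1]
sad R [-19.4  16.8]
blk foot [-8.4 -0.5]
blk top [-9.5 -0.5]
tip [-88.5  -0.2]
160 [36, 34, 36, 34, 33, 34, 36, 36, 36, 34, 37, 34, 36, 34, 35, 36, 36, 34, 37, 35, 36, 34, 35, 37, 36, 34, 34, 35, 36, 36, 36, 38, 34, 35, 37, 35, 35, 34, 34, 34, 36, 35, 33, 37]
225 [146, 140, 138, 137, 135, 130, 128, 141, 171, 202, 222, 236, 238, 237, 237, 237, 237, 236, 236, 237, 236, 235, 235, 235, 233, 234, 234, 236, 236, 237, 237, 237, 233, 218, 172, 137, 102, 80, 81, 82, 79, 77, 75, 73]
240 [237, 237, 237, 237, 237, 237, 238, 235, 222, 207, 219, 236, 238, 238, 237, 237, 237, 236, 237, 237, 236, 235, 235, 234, 234, 234, 235, 236, 237, 237, 237, 237, 231, 206, 175, 171, 172, 172, 173, 172, 173, 173, 174, 166]
335 [238, 238, 237, 237, 238, 238, 239, 224, 153, 132, 150, 158, 162, 162, 160, 157, 159, 165, 171, 172, 170, 170, 176, 184, 187, 188, 192, 199, 203, 195, 180, 159, 142, 128, 138, 150, 134, 115, 110, 112, 112, 112, 113, 108]
350 [112, 112, 113, 112, 112, 111, 112, 119, 130, 139, 151, 158, 159, 159, 154, 154, 155, 155, 153, 153, 153, 152, 152, 153, 152, 154, 159, 160, 158, 156, 154, 152, 142, 127, 118, 116, 113, 112, 112, 114, 113, 114, 114, 108]
0.18 [[-11.2, -44.0], [12.9, -45.0], [-11.2, 45.8], [13.0, 46.8]] w2 [[-8.7, -35.3], [15.4, -36.0]]
0.186 [[-11.0, -43.2], [12.6, -44.2], [-11.0, 44.9], [12.7, 45.9]] w2 [[-9.7, -34.7], [13.9, -35.4]]
0.192 [[-10.8, -42.4], [12.4, -43.3], [-10.8, 44.0], [12.4, 45.0]] w2 [[-10.8, -34.1], [12.4, -34.8]]
0.2 [[-10.6, -41.3], [12.0, -42.2], [-10.5, 42.8], [12.1, 43.8]] w2 [[-12.2, -33.3], [10.4, -34.0]]
```

Run:
```python
from lib import *
go((.6075,.1269,.262),(-.9715,.2369))
```

```text
shift [0.452 0.002 0.665] turn [ 0.     -0.0001  0.    ] tcp [0.6734 0.1105 0.3618] q7 1.25
```

Request:
{"op": "send_rows", "data": {
  "deltas": [
    [0.1, 0.15, 0, 0, 0, 0, 0],
    [0.1, 0.35, 0, 0, 0, 0, 0],
    [0.1, 0.45, 0, 0.15, 0, 0, 0],
    [0.1, 0.45, 0, 0.35, 0, 0, 0],
    [0.1, 0.45, 0, 0.55, 0, 0, 0],
    [0.1, 0.45, 0, 0.66, 0, 0, 0],
    [0.1, 0.45, 0, 0.66, 0, 0, 0],
    [0.1, 0.45, 0, 0.66, 0, 0, 0],
    [0.1, 0.45, 0, 0.66, 0, 0, 0]
  ]
}}

```text
clock: 6.18
tcp_pos: [0.6092, 0.1274, 0.2646]
orientation: [0.372, 3.117, 0.003]
contact_force: [0.6, 0.5, -0.8]
grip_width: 0.023
```

Run:
```python
from lib import *
w=snap("wrist","w4");s=snap("side","s4");go((.6075,.1269,.262),(-.9715,.2369))
a=w.im[...,::-1];b=s.im[...,::-1]
out=np.zeros((600,800,3),np.uint8)
out[:,:500]=cv2.resize(a[150:330,210:360],(500,600),interpolation=cv2.INTER_CUBIC)
out[:400,500:]=cv2.resize(b[100:200,210:285],(300,400),interpolation=cv2.INTER_CUBIC)
cv2.imwrite("pics/m4.png",out)
```

```text
shift [ 0.012 -0.007  0.017] turn [0.0007 0.001  0.0005] tcp [0.6095 0.1274 0.2645] q7 1.21
```

View pics/m4.png

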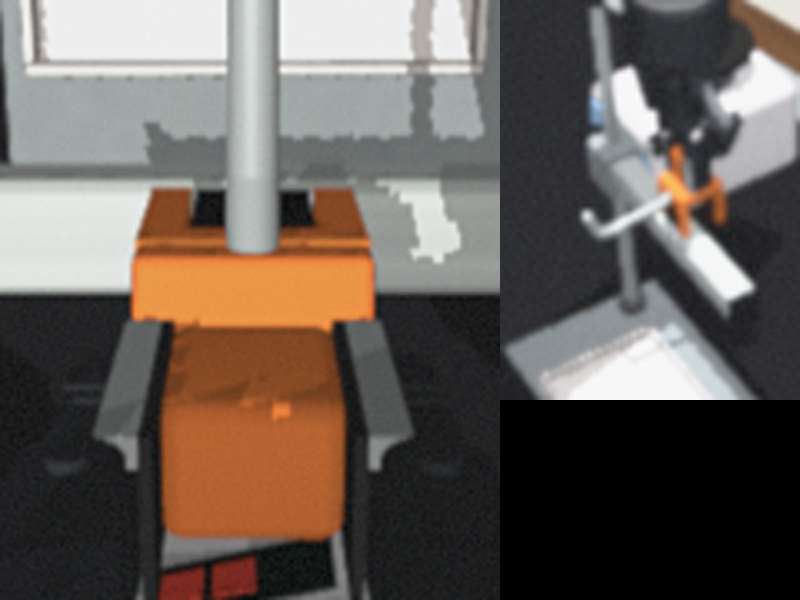

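Wrist close-up: leg bottom front edge at row 207, bar flange edges at rows 203.4 and 238, saddle front top at about row 226. The legs are still above the bar.

Run:
```python
from lib import *
w=load("w4");tcp=np.array([.6095,.1274,.2645]);n=np.array([.9715,-.2369])
for c in(215,222,325,335,345):print(c,w.im[194:245,c-1:c+2].mean((1,2)).astype(int).tolist())
for c in(255,262,310):print(c,w.im[200:232,c-1:c+2,0].mean(1).astype(int).tolist())
f=lambda rr,z,c=285:round(((w.onz((c,rr),z)[:2]-tcp[:2])@n)*1000,1)
print("leg",f(207,.2142),"sadtop",f(226,.2522),"foot",f(150+325/3.33,.2522),"top",f(150+405/3.33,.2802))
for z in(.184,.188,.192):print(z,f(203.4,z,222),f(238,z,222))
```

```text
215 [167, 167, 167, 166, 155, 131, 113, 108, 111, 133, 174, 198, 201, 210, 223, 227, 229, 229, 228, 229, 228, 227, 226, 226, 226, 226, 225, 224, 224, 224, 223, 223, 223, 224, 225, 226, 228, 227, 227, 226, 226, 220, 192, 147, 75, 30, 32, 37, 36, 33, 34]
222 [166, 165, 165, 165, 155, 132, 113, 109, 111, 133, 172, 199, 200, 212, 223, 228, 230, 229, 229, 229, 228, 227, 227, 226, 227, 227, 224, 223, 225, 224, 223, 223, 223, 224, 225, 226, 228, 227, 228, 226, 226, 220, 191, 146, 75, 31, 34, 34, 35, 35, 36]
325 [106, 108, 108, 109, 110, 111, 113, 109, 105, 129, 168, 173, 143, 140, 153, 157, 158, 158, 156, 152, 151, 152, 152, 153, 152, 150, 149, 147, 148, 148, 149, 149, 151, 152, 154, 156, 154, 154, 151, 151, 150, 144, 129, 105, 57, 30, 35, 34, 36, 35, 34]
335 [111, 111, 110, 110, 110, 112, 112, 113, 112, 134, 169, 191, 196, 208, 221, 228, 228, 227, 226, 225, 223, 218, 209, 205, 206, 204, 194, 178, 175, 178, 198, 222, 213, 176, 155, 154, 155, 151, 151, 149, 149, 143, 129, 105, 55, 32, 34, 36, 36, 37, 32]
345 [112, 111, 111, 112, 107, 100, 97, 97, 97, 104, 120, 128, 131, 137, 148, 155, 156, 154, 153, 150, 150, 159, 189, 221, 223, 223, 222, 221, 221, 221, 216, 188, 154, 148, 153, 155, 154, 152, 151, 148, 149, 143, 129, 104, 55, 21, 25, 26, 26, 29, 27]
255 [112, 109, 108, 130, 170, 189, 176, 166, 165, 158, 146, 141, 136, 132, 132, 131, 132, 131, 129, 125, 130, 159, 184, 167, 135, 132, 161, 215, 234, 236, 235, 235]
262 [111, 110, 111, 134, 169, 184, 159, 135, 131, 132, 132, 132, 133, 133, 132, 134, 132, 132, 133, 132, 134, 160, 183, 162, 134, 132, 161, 215, 235, 236, 235, 235]
310 [95, 94, 95, 103, 118, 129, 131, 133, 132, 131, 132, 132, 132, 133, 132, 132, 132, 132, 133, 129, 130, 158, 200, 194, 144, 133, 160, 212, 234, 236, 235, 235]
leg -18.2 sadtop -19.6 foot -8.3 top -9.9
0.184 -12.0 13.8
0.188 -13.1 12.2
0.192 -14.2 10.6
```

Request:
{"op": "send_rows", "data": {
  "deltas": [
    [0.1, 0.012, 0, 0.03, 0, 0, 0],
    [0.1, 0.012, 0, 0.08, 0, 0, 0],
    [0.1, 0.012, 0, 0.13, 0, 0, 0],
    [0.1, 0.012, 0, 0.16, 0, 0, 0],
    [0.1, 0.012, 0, 0.18, 0, 0, 0],
    [0.1, 0.012, 0, 0.18, 0, 0, 0]
  ],
  "squeeze": 90
}}

```text
clock: 6.78
tcp_pos: [0.6068, 0.1277, 0.2349]
orientation: [-0.373, -3.119, 0.0]
contact_force: [-0.5, -0.1, 1.4]
grip_width: 0.0222
```

Run:
```python
from lib import *
go((.6075,.1269,.225),(-.9715,.2369));o=r.get_obs();print(o["contact_force"],o["moment"])
```

```text
shift [-0.006 -0.004  0.066] turn [-0.0001 -0.0001  0.0004] tcp [0.6068 0.1277 0.2349] q7 1.22
[-0.45311304 -0.07000167  1.41409095] [-0.04288888  0.04442333 -0.00078776]
```

Request:
{"op": "send_rows", "data": {
  "deltas": [
    [0.1, 0, 0, 0.025, 0, 0, 0],
    [0.1, 0, 0, 0.05, 0, 0, 0],
    [0.1, 0, 0, 0.065, 0, 0, 0],
    [0.1, 0, 0, 0.065, 0, 0, 0]
  ]
}}

```text
clock: 7.12
tcp_pos: [0.6076, 0.1279, 0.227]
orientation: [0.372, 3.118, 0.002]
contact_force: [-2.6, -0.3, 12.1]
grip_width: 0.0223
```

Request:
{"op": "send_rows", "data": {
  "deltas": [
    [0.1, 0, 0, 0.015, 0, 0, 0],
    [0.1, 0, 0, 0.03, 0, 0, 0],
    [0.1, 0, 0, 0.03, 0, 0, 0]
  ]
}}

```text
clock: 7.37
tcp_pos: [0.607, 0.1282, 0.2214]
orientation: [0.372, 3.119, 0.002]
contact_force: [-0.7, 1.3, 5.6]
grip_width: 0.0225
```

Request:
{"op": "send_rows", "data": {
  "deltas": [
    [0.1, 0, 0, 0.015, 0, 0, 0],
    [0.1, 0, 0, 0.03, 0, 0, 0],
    [0.1, 0, 0, 0.03, 0, 0, 0]
  ]
}}

```text
clock: 7.62
tcp_pos: [0.6071, 0.128, 0.2167]
orientation: [0.372, 3.119, 0.001]
contact_force: [-0.7, 0.5, 5.9]
grip_width: 0.0223
```

Request:
{"op": "send_rows", "data": {
  "deltas": [
    [0.1, 0, 0, 0.015, 0, 0, 0],
    [0.1, 0, 0, 0.03, 0, 0, 0],
    [0.1, 0, 0, 0.03, 0, 0, 0]
  ]
}}

```text
clock: 7.87
tcp_pos: [0.6071, 0.1278, 0.2121]
orientation: [0.372, 3.119, 0.001]
contact_force: [-1.4, 0.5, 4.9]
grip_width: 0.0228
```

Request:
{"op": "send_rows", "data": {
  "deltas": [
    [0.1, 0, 0, 0.01, 0, 0, 0],
    [0.1, 0, 0, 0.02, 0, 0, 0],
    [0.1, 0, 0, 0.02, 0, 0, 0]
  ]
}}

```text
clock: 8.12
tcp_pos: [0.6072, 0.1279, 0.21]
orientation: [0.372, 3.119, 0.002]
contact_force: [-3.0, -0.9, 9.5]
grip_width: 0.022
```

Request:
{"op": "send_rows", "data": {
  "deltas": [
    [0.1, 0, 0, 0.01, 0, 0, 0],
    [0.1, 0, 0, 0.02, 0, 0, 0],
    [0.1, 0, 0, 0.02, 0, 0, 0]
  ]
}}

```text
clock: 8.37
tcp_pos: [0.6073, 0.128, 0.2079]
orientation: [0.372, 3.118, 0.003]
contact_force: [-5.1, -0.8, 16.3]
grip_width: 0.0226
```

Request:
{"op": "send_rows", "data": {
  "deltas": [
    [0.1, 0, 0, 0.01, 0, 0, 0],
    [0.1, 0, 0, 0.015, 0, 0, 0],
    [0.1, 0, 0, 0.015, 0, 0, 0]
  ]
}}

```text
clock: 8.62
tcp_pos: [0.6073, 0.1281, 0.2064]
orientation: [0.373, 3.118, 0.004]
contact_force: [-7.5, -0.2, 21.0]
grip_width: 0.0222
```

Run:
```python
from lib import *
w=snap("wrist","w5")
o=r.get_obs();print(o["tcp_pos"],o["contact_force"],o["moment"])
n=np.array([.9715,-.2369]);tcp=o["tcp_pos"]
a=w.im[...,::-1]
for c in(215,222,335,345):print(c,w.im[200:245,c-1:c+2].mean((1,2)).astype(int).tolist())
cv2.imwrite("pics/m5.png",cv2.resize(a[180:270,210:360],(800,480),interpolation=cv2.INTER_CUBIC))
```

```text
[0.60730971 0.12809009 0.20644746] [-7.28962877  0.13016949 20.63836749] [0.42668192 1.59284616 0.06296075]
215 [156, 157, 156, 157, 156, 157, 157, 158, 157, 156, 157, 156, 156, 157, 151, 132, 93, 47, 28, 42, 70, 94, 103, 107, 106, 106, 106, 106, 102, 106, 140, 184, 195, 192, 192, 205, 218, 221, 221, 222, 221, 220, 220, 220, 219]
222 [156, 156, 157, 158, 158, 158, 156, 155, 157, 156, 157, 157, 158, 160, 154, 135, 94, 47, 31, 38, 67, 92, 102, 105, 107, 107, 107, 101, 92, 98, 132, 177, 192, 192, 192, 200, 215, 220, 222, 222, 222, 221, 220, 219, 219]
335 [103, 104, 104, 105, 103, 105, 104, 104, 106, 105, 104, 104, 105, 104, 101, 81, 47, 25, 24, 22, 22, 24, 41, 69, 93, 103, 108, 109, 108, 106, 102, 92, 95, 130, 173, 187, 185, 188, 199, 216, 221, 224, 224, 204, 157]
345 [106, 102, 102, 105, 106, 104, 105, 104, 106, 104, 106, 104, 107, 106, 101, 84, 46, 26, 22, 25, 26, 22, 36, 66, 91, 102, 107, 108, 108, 107, 107, 107, 109, 128, 162, 185, 188, 180, 159, 141, 144, 148, 149, 148, 148]
```

View pics/m5.png

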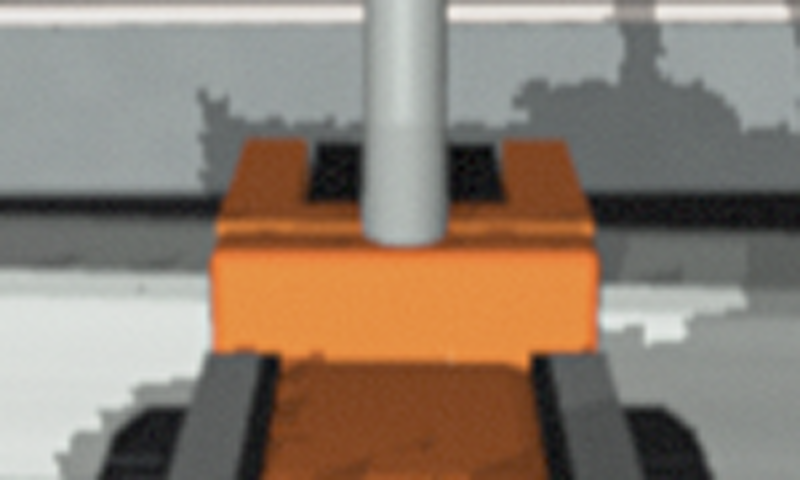

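Wrist view while pressing: saddle front face at rows 221–227, the bar's chamfer edge beside it at rows 230.5 (left) and 234 (right). Checking the saddle-to-bar gap.

Run:
```python
from lib import *
w=load("w5");tcp=np.array([.6073,.1281,.20645]);n=np.array([.9715,-.2369])
f=lambda c,rr,z:round(((w.onz((c,rr),z)[:2]-tcp[:2])@n)*1000,1)
print("sadtop",f(285,226.9,tcp[2]-.0123),"sadbottom",f(285,220.9,tcp[2]-.0203))
for z in(.178,.181,.184,.187):print(z,"chamfer outer",f(222,230.4,z),f(335,233.6,z),"inner(+2)",f(222,235.5,z+.002),f(335,238.7,z+.002))
```

```text
sadtop -18.9 sadbottom -19.3
0.178 chamfer outer -11.1 -9.3 inner(+2) -9.0 -7.2
0.181 chamfer outer -12.2 -10.5 inner(+2) -10.1 -8.4
0.184 chamfer outer -13.3 -11.6 inner(+2) -11.3 -9.5
0.187 chamfer outer -14.5 -12.7 inner(+2) -12.5 -10.7
```

The bar dips by about 0.08 rad, so the level saddle bears on its column-side edge first. I'll tilt the tool to follow it.

Request:
{"op": "send_rows", "data": {
  "deltas": [
    [0.1, 0, 0, 0, -0.008, 0, 0],
    [0.1, 0, 0, 0, -0.016, 0, 0],
    [0.1, 0, 0, 0, -0.022, 0, 0],
    [0.1, 0, 0, 0, -0.022, 0, 0]
  ]
}}

```text
clock: 9.0
tcp_pos: [0.6071, 0.1268, 0.206]
orientation: [0.374, 3.108, 0.112]
contact_force: [-6.0, -2.1, 16.3]
grip_width: 0.0223
```

Request:
{"op": "send_rows", "data": {
  "deltas": [
    [0.1, 0, 0, 0.005, 0, 0, 0],
    [0.1, 0, 0, 0.01, 0, 0, 0],
    [0.1, 0, 0, 0.01, 0, 0, 0]
  ]
}}

```text
clock: 9.25
tcp_pos: [0.6072, 0.1269, 0.2047]
orientation: [0.373, 3.108, 0.109]
contact_force: [-7.1, -3.1, 20.3]
grip_width: 0.0225
```

Run:
```python
from lib import *
w=snap("wrist","w6")
o=r.get_obs();print(o["tcp_pos"],o["orientation"],o["contact_force"],o["moment"])
for c in(222,335):print(c,w.im[215:250,c-1:c+2].mean((1,2)).astype(int).tolist())
```

```text
[0.607171   0.12691145 0.20469925] [0.37254982 3.10843455 0.10892297] [-6.81051936 -2.91622357 19.74737118] [-0.12142892  1.64619417  0.1656556 ]
222 [161, 151, 118, 64, 30, 31, 48, 76, 94, 105, 105, 107, 105, 106, 105, 96, 108, 148, 188, 194, 190, 191, 206, 219, 221, 222, 222, 222, 221, 220, 220, 220, 219, 218, 218]
335 [54, 27, 23, 24, 26, 22, 33, 65, 89, 93, 94, 92, 93, 92, 92, 91, 93, 100, 113, 123, 123, 122, 128, 140, 146, 149, 148, 149, 148, 145, 145, 143, 144, 144, 144]
```

Request:
{"op": "send_rows", "data": {
  "deltas": [
    [0.1, 0, 0, -0.015, 0.005, 0, 0],
    [0.1, 0, 0, -0.03, 0.011, 0, 0],
    [0.1, 0, 0, -0.045, 0.016, 0, 0],
    [0.1, 0, 0, -0.06, 0.021, 0, 0],
    [0.1, 0, 0, -0.06, 0.021, 0, 0]
  ]
}}

```text
clock: 9.72
tcp_pos: [0.6074, 0.1279, 0.2121]
orientation: [0.371, 3.118, 0.005]
contact_force: [-1.0, 1.5, 5.6]
grip_width: 0.0223
```

Request:
{"op": "send_rows", "data": {
  "deltas": [
    [0.1, 0, 0, -0.01, 0, 0, 0],
    [0.1, 0, 0, -0.02, 0, 0, 0],
    [0.1, 0, 0, -0.02, 0, 0, 0]
  ]
}}

```text
clock: 9.97
tcp_pos: [0.6066, 0.127, 0.214]
orientation: [0.373, 3.119, 0.005]
contact_force: [0.9, 1.0, 1.8]
grip_width: 0.0222
```

Request:
{"op": "send_rows", "data": {
  "deltas": [
    [0.1, 0, 0, -0.01, 0, 0, 0],
    [0.1, 0, 0, -0.02, 0, 0, 0],
    [0.1, 0, 0, -0.02, 0, 0, 0]
  ]
}}

```text
clock: 10.22
tcp_pos: [0.6061, 0.1266, 0.2167]
orientation: [-0.373, -3.118, -0.003]
contact_force: [-0.6, 0.4, -1.5]
grip_width: 0.0226
```

Run:
```python
from lib import *
w=snap("wrist","w7")
o=r.get_obs();print(o["tcp_pos"],o["contact_force"],o["moment"])
for c in(222,335):print(c,w.im[215:250,c-1:c+2].mean((1,2)).astype(int).tolist())
```

```text
[0.60619091 0.12668693 0.21671612] [ 0.01570474 -0.65342584 -1.62425922] [-0.04618174 -0.01317659 -0.02873606]
222 [58, 29, 32, 32, 34, 33, 34, 44, 69, 95, 103, 106, 107, 106, 105, 106, 105, 108, 138, 175, 191, 190, 190, 200, 216, 221, 221, 222, 221, 221, 220, 220, 219, 219, 218]
335 [32, 20, 22, 23, 24, 24, 28, 44, 74, 95, 102, 107, 107, 107, 108, 107, 99, 103, 142, 181, 183, 177, 185, 202, 210, 187, 157, 151, 153, 148, 145, 142, 144, 143, 144]
```

Request:
{"op": "send_rows", "data": {
  "deltas": [
    [0.1, 0, 0, -0.01, 0, 0, 0],
    [0.1, 0, 0, -0.02, 0, 0, 0],
    [0.1, 0, 0, -0.02, 0, 0, 0]
  ]
}}

```text
clock: 10.52
tcp_pos: [0.6061, 0.1265, 0.2195]
orientation: [-0.373, -3.118, -0.003]
contact_force: [1.4, -1.4, -8.0]
grip_width: 0.0223
```

Run:
```python
from lib import *
w=snap("wrist","w8")
o=r.get_obs();print(o["tcp_pos"],o["contact_force"],o["moment"])
for c in(222,335):print(c,w.im[215:250,c-1:c+2].mean((1,2)).astype(int).tolist())
```

```text
[0.60608416 0.12650605 0.21952925] [ 1.1334469  -1.32577466 -7.098202  ] [-0.50367084 -0.05295081 -0.07073163]
222 [33, 33, 30, 36, 35, 33, 31, 40, 65, 91, 99, 106, 106, 106, 106, 106, 103, 100, 122, 164, 189, 186, 183, 195, 213, 219, 221, 222, 221, 220, 220, 220, 220, 219, 219]
335 [21, 20, 26, 23, 26, 21, 30, 54, 81, 100, 106, 108, 108, 108, 103, 97, 98, 123, 161, 184, 186, 186, 194, 208, 218, 222, 221, 200, 156, 143, 142, 142, 143, 143, 145]
```

Request:
{"op": "send_rows", "data": {
  "deltas": [
    [0.1, 0, 0, 0.02, 0, 0, 0],
    [0.1, 0, 0, 0.04, 0, 0, 0],
    [0.1, 0, 0, 0.055, 0, 0, 0],
    [0.1, 0, 0, 0.055, 0, 0, 0]
  ]
}}

```text
clock: 10.9
tcp_pos: [0.6071, 0.1275, 0.2127]
orientation: [0.372, 3.118, 0.007]
contact_force: [-3.1, 0.2, 3.7]
grip_width: 0.0224
```

Request:
{"op": "send_rows", "data": {
  "deltas": [
    [0.1, 0, 0, -0.015, 0, 0, 0],
    [0.1, 0, 0, -0.015, 0, 0, 0],
    [0.5, 0, 0, -0.015, 0, 0, 0],
    [0.5, 0, 0, -0.015, 0, 0, 0],
    [0.5, 0, 0, -0.015, 0, 0, 0],
    [0.5, 0, 0, -0.015, 0, 0, 0],
    [0.5, 0, 0, -0.1, 0, 0, 0],
    [0.5, 0, 0, -0.3, 0, 0, 0],
    [0.5, 0, 0, -0.55, 0, 0, 0],
    [0.5, 0, 0, -0.8, 0, 0, 0],
    [0.5, 0, 0, -1, 0, 0, 0],
    [0.5, 0, 0, -1, 0, 0, 0]
  ]
}}

```text
clock: 11.9
tcp_pos: [0.6096, 0.1264, 0.3703]
orientation: [0.372, 3.108, 0.013]
contact_force: [1.1, -0.7, 1.0]
grip_width: 0.0427
```

Run:
```python
from lib import *
w=snap("wrist","w9");s=snap("side","s9");t=snap("top","t9")
o=r.get_obs();print(o["clock"],o["tcp_pos"])
out=np.zeros((600,800,3),np.uint8)
out[:,:400]=cv2.resize(w.im[60:285,220:370,::-1],(400,600),interpolation=cv2.INTER_CUBIC)
out[:400,400:]=cv2.resize(s.im[130:190,230:290,::-1],(400,400),interpolation=cv2.INTER_CUBIC)
out[400:,400:]=cv2.resize(t.im[205:245,335:395,::-1],(400,200),interpolation=cv2.INTER_CUBIC)
cv2.imwrite("pics/m9.png",out)
```

```text
12.05 [0.60641211 0.12668181 0.36245222]
```

View pics/m9.png

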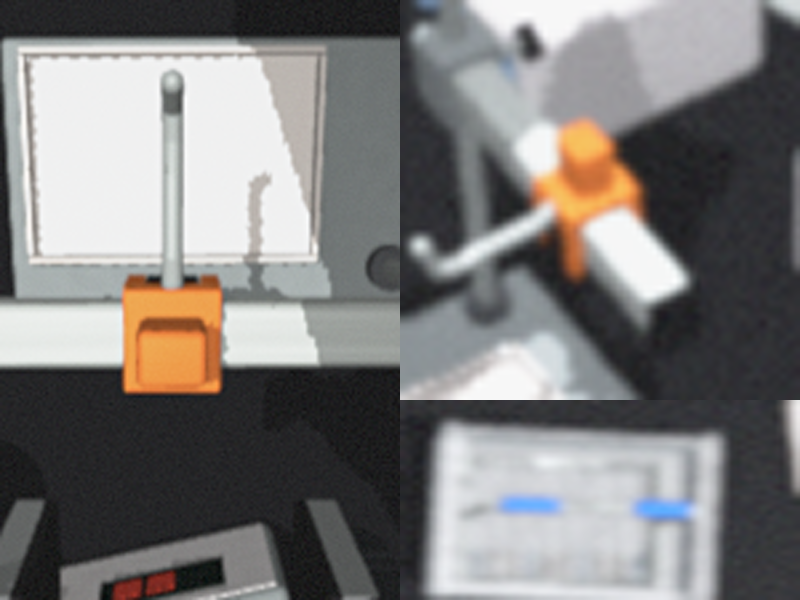

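Hook is seated: saddle plate flush on the bar, arm pointing over the tray with its tip at wrist px (284.5,90). The rack's bail shows in the top view with grips near (354,226) and (373,227). Next locating the seat and the rack.

Run:
```python
from lib import *
w,s,t=load("w9"),load("s9"),load("t9")
print("tip",w.onz((284.5,90),.2065), "sad front mid",w.onz((220+172/2.667,60+288/2.667),.2015),"block top mid",w.onz((220+172/2.667,60+357/2.667),.2295))
B=((100,90,80),(125,255,255))
pt=[p for a,p in blobs(mask(t.im,*B),5) if 340<p[0]<385 and 215<p[1]<240];ps=[p for a,p in blobs(mask(s.im,*B),5) if 300<p[0]<350 and 255<p[1]<300]
print(pt,ps)
P=[t.onz(p,.122) for p in pt];Q=[s.onz(p,.122) for p in ps];print(P,Q)
w1=load("w1");pw=[p for a,p in blobs(mask(w1.im,*B),30)];print([(p,w1.onz(p,.122)) for p in pw])
go((.47,-.20,.33),(.06,.998))
```

```text
tip [0.52116129 0.14877897 0.2065    ] sad front mid [0.58895883 0.13229678 0.2015    ] block top mid [0.60684896 0.12771324 0.2295    ]
[array([354. , 225.5]), array([373.96428571, 226.42857143])] [array([318.5       , 270.91666667]), array([334.86956522, 283.93478261])]
[array([ 0.46258795, -0.25903594,  0.122     ]), array([ 0.46140967, -0.31775277,  0.122     ])] [array([ 0.4592436 , -0.25873978,  0.122     ]), array([ 0.45858839, -0.31658204,  0.122     ])]
[(array([ 95.15576324, 246.50778816]), array([ 0.46065235, -0.2589809 ,  0.122     ])), (array([ 40.01960784, 263.63071895]), array([ 0.45899387, -0.3165135 ,  0.122     ]))]
shift [ 0.371 -2.332  0.207] turn [ 0.0011 -0.0007  0.4434] tcp [0.6064 0.1267 0.3625] q7 1.18
```

Request:
{"op": "send_rows", "data": {
  "deltas": [
    [0.5, 0, -0.15, 0, 0, 0, 0.035],
    [0.5, 0, -0.3, 0, 0, 0, 0.07],
    [0.5, 0, -0.45, 0, 0, 0, 0.105],
    [0.5, 0, -0.6, 0, 0, 0, 0.14],
    [0.5, 0, -0.75, 0, 0, 0, 0.175],
    [0.5, 0, -0.9, 0, 0, 0, 0.21],
    [0.5, 0, -1, 0, 0, 0, 0.245],
    [0.5, 0, -1, 0, 0, 0, 0.28]
  ]
}}

```text
clock: 12.72
tcp_pos: [0.5694, -0.0236, 0.3605]
orientation: [-1.679, -2.652, -0.001]
contact_force: [-1.0, 0.1, 0.3]
grip_width: 0.0428
```

Run:
```python
from lib import *
go((.4593,-.317,.30),(.03,1))
```

```text
shift [-1.455 -1.499  0.401] turn [-0.0005 -0.0006  0.1502] tcp [ 0.5694 -0.0236  0.3605] q7 0.55
```

Request:
{"op": "send_rows", "data": {
  "deltas": [
    [0.5, -0.18, -0.18, 0.04, 0, 0, 0.035],
    [0.5, -0.36, -0.36, 0.08, 0, 0, 0.07],
    [0.5, -0.54, -0.54, 0.12, 0, 0, 0.105],
    [0.5, -0.72, -0.74, 0.16, 0, 0, 0.14],
    [0.5, -0.9, -0.93, 0.2, 0, 0, 0.15],
    [0.5, -0.9, -0.93, 0.2, 0, 0, 0.15]
  ]
}}

```text
clock: 13.22
tcp_pos: [0.4993, -0.2093, 0.3294]
orientation: [-2.254, -2.184, 0.003]
contact_force: [-1.2, -0.1, -0.0]
grip_width: 0.0428
```

Run:
```python
from lib import *
go((.4593,-.317,.30),(.03,1))
```

```text
shift [-0.726 -0.243  0.196] turn [-0.0011 -0.0003 -0.0005] tcp [ 0.4993 -0.2093  0.3294] q7 0.47
```

Request:
{"op": "send_rows", "data": {
  "deltas": [
    [0.5, -0.24, -0.08, 0.06, 0, 0, 0],
    [0.5, -0.48, -0.16, 0.12, 0, 0, 0],
    [0.5, -0.7, -0.24, 0.2, 0, 0, 0],
    [0.5, -0.72, -0.24, 0.2, 0, 0, 0],
    [0.5, -0.72, -0.24, 0.2, 0, 0, 0]
  ]
}}

```text
clock: 13.63
tcp_pos: [0.4647, -0.3105, 0.2991]
orientation: [-2.244, -2.192, -0.001]
contact_force: [0.2, 0.6, 0.6]
grip_width: 0.043
```

Run:
```python
from lib import *
w=snap("wrist","w10")
B=((100,90,80),(125,255,255));m=mask(w.im,*B)
n,l,st,ce=cv2.connectedComponentsWithStats(m)
for i in range(1,n):
    if st[i,4]>60:print(st[i],ce[i].round(1),w.onz(ce[i],.122).round(4))
go((.4593,-.317,.122),(.03,1))
```

```text
[277 124   9  27 187] [281.1 136.5] [ 0.4613 -0.2577  0.122 ]
[277 184  10  25 179] [281.7 196.2] [ 0.4603 -0.3165  0.122 ]
[ 481  213   42   36 1158] [501.7 229.9] [ 0.6878 -0.3577  0.122 ]
[ 263  334   82   22 1245] [304.2 344.7] [ 0.4817 -0.4942  0.122 ]
[395 356  31  35 615] [405.8 376.2] [ 0.603  -0.5415  0.122 ]
[441 405   6  15  80] [443.4 412.8] [ 0.6543 -0.5983  0.122 ]
shift [-0.061 -0.043  1.183] turn [-0.0005 -0.0012  0.0032] tcp [ 0.4662 -0.3087  0.2995] q7 0.73
```

Request:
{"op": "send_rows", "data": {
  "deltas": [
    [0.5, -0.05, -0.035, 0.2, 0, 0, 0.003],
    [0.5, -0.05, -0.035, 0.45, 0, 0, 0.003],
    [0.5, -0.05, -0.035, 0.7, 0, 0, 0.003],
    [0.5, -0.05, -0.035, 0.9, 0, 0, 0.003],
    [0.5, -0.05, -0.035, 0.9, 0, 0, 0.003],
    [0.5, -0.05, -0.035, 0.9, 0, 0, 0.003]
  ]
}}

```text
clock: 14.18
tcp_pos: [0.462, -0.3138, 0.1647]
orientation: [-2.245, -2.19, -0.002]
contact_force: [-0.1, -0.7, 1.5]
grip_width: 0.0427
```

Run:
```python
from lib import *
go((.4602,-.3165,.115),(.018,1))
```

```text
shift [-0.02  -0.011  0.331] turn [-0.0008 -0.0015 -0.0022] tcp [ 0.462  -0.3138  0.1647] q7 0.88
```

Request:
{"op": "send_rows", "data": {
  "deltas": [
    [0.5, -0.02, -0.011, 0.12, 0, 0, -0.002],
    [0.5, -0.02, -0.011, 0.24, 0, 0, -0.002],
    [0.5, -0.02, -0.011, 0.33, 0, 0, -0.002],
    [0.5, -0.02, -0.011, 0.33, 0, 0, -0.002],
    [0.5, -0.02, -0.011, 0.33, 0, 0, -0.002]
  ]
}}

```text
clock: 14.6
tcp_pos: [0.4609, -0.3184, 0.117]
orientation: [-2.243, -2.198, -0.005]
contact_force: [0.5, 0.4, 0.1]
grip_width: 0.0428
```

Run:
```python
from lib import *
go((.4602,-.3165,.115),(.018,1))
```

```text
shift [ 0.012 -0.005  0.013] turn [ 0.0005 -0.0009 -0.0007] tcp [ 0.4609 -0.3184  0.117 ] q7 0.94
```

Close gradually on the grip, then lift slightly.

Request:
{"op": "send_rows", "data": {
  "deltas": [
    [0.35, 0.01, -0.005, 0.01, 0, 0, 0],
    [0.25, 0.01, -0.005, 0.01, 0, 0, 0],
    [0.15, 0.01, -0.005, 0.01, 0, 0, 0],
    [0, 0.01, -0.005, 0.01, 0, 0, 0],
    [0, 0.01, -0.005, 0.01, 0, 0, 0],
    [0, 0.01, -0.005, 0.01, 0, 0, 0],
    [0, 0.01, -0.005, 0.01, 0, 0, 0],
    [0, 0.01, -0.005, 0.01, 0, 0, 0]
  ],
  "squeeze": 110
}}

```text
clock: 15.27
tcp_pos: [0.4599, -0.3171, 0.1155]
orientation: [-2.244, -2.198, -0.006]
contact_force: [-1.8, 2.0, 5.9]
grip_width: 0.0068
```

Request:
{"op": "send_rows", "data": {
  "deltas": [
    [0, 0, 0, -0.05, 0, 0, 0],
    [0, 0, 0, -0.1, 0, 0, 0],
    [0, 0, 0, -0.15, 0, 0, 0],
    [0, 0, 0, -0.15, 0, 0, 0],
    [0, 0, 0, -0.15, 0, 0, 0]
  ]
}}

```text
clock: 15.68
tcp_pos: [0.4597, -0.3172, 0.1376]
orientation: [-2.244, -2.198, -0.005]
contact_force: [-0.0, -0.1, -3.7]
grip_width: 0.0066
```

Run:
```python
from lib import *
w=snap("wrist","w11");o=r.get_obs();print(o["tcp_pos"],o["grip_width"],o["contact_force"],o["moment"])
B=((100,90,80),(125,255,255));m=mask(w.im,*B)
n,l,st,ce=cv2.connectedComponentsWithStats(m)
T=R.from_rotvec(o["orientation"])
for i in range(1,n):
    if st[i,4]>40:
        P=w.onz(ce[i],o["tcp_pos"][2]+.008);print(st[i],ce[i].round(1),P.round(4),T.inv().apply(P-o["tcp_pos"]).round(4))
```

```text
[ 0.45946654 -0.31689663  0.13710081] 0.006762600461549075 [-0.86126507  0.12949249 -3.59333713] [-0.17228993  0.05778622  0.02486536]
[ 274  111   23   68 1386] [285.6 143.3] [ 0.4607 -0.2574  0.1451] [ 0.0595 -0.     -0.0078]
[ 275  247   22   63 1069] [285.5 277.9] [ 0.4595 -0.3152  0.1451] [ 0.0018 -0.     -0.008 ]
```

Request:
{"op": "send_rows", "data": {
  "deltas": [
    [0, 0, 0, -0.08, 0, 0, 0],
    [0, 0, 0, -0.2, 0, 0, 0],
    [0, 0, 0, -0.32, 0, 0, 0],
    [0, 0, 0, -0.44, 0, 0, 0],
    [0, 0, 0, -0.56, 0, 0, 0],
    [0, 0, 0, -0.66, 0, 0, 0],
    [0, 0, 0, -0.71, 0, 0, 0],
    [0, 0, 0, -0.71, 0, 0, 0]
  ]
}}

```text
clock: 16.4
tcp_pos: [0.4599, -0.318, 0.2453]
orientation: [2.244, 2.197, 0.006]
contact_force: [1.0, -0.2, -3.1]
grip_width: 0.0069
```

Run:
```python
from lib import *
go((.474,.1286,.245),(.237,.9715));o=r.get_obs();print(o["contact_force"],o["moment"],o["grip_width"])
```

```text
shift [2.979 0.031 0.008] turn [ 0.001  -0.0008  0.0695] tcp [ 0.4599 -0.318   0.2453] q7 0.81
[ 0.95383087 -0.18633068 -3.06204163] [-0.15174469 -0.07122852 -0.01150942] 0.006864029633620712
```

Request:
{"op": "send_rows", "data": {
  "deltas": [
    [0, 0.08, 0, 0, 0, 0, 0],
    [0, 0.22, 0, 0, 0, 0, 0],
    [0, 0.38, 0, 0, 0, 0, 0],
    [0, 0.54, 0.01, 0, 0, 0, 0],
    [0, 0.7, 0.01, 0, 0, 0, 0],
    [0, 0.86, 0.01, 0, 0, 0, 0],
    [0, 1, 0.01, 0, 0, 0, 0]
  ]
}}

```text
clock: 16.98
tcp_pos: [0.4631, -0.1656, 0.2429]
orientation: [-2.241, -2.196, -0.003]
contact_force: [0.7, 1.0, -2.5]
grip_width: 0.0064
```

Request:
{"op": "send_rows", "data": {
  "deltas": [
    [0, 0.15, 0, 0, 0, 0, 0.01],
    [0, 0.3, 0, 0, 0, 0, 0.02],
    [0, 0.45, 0, 0, 0, 0, 0.03],
    [0, 0.6, 0.01, 0, 0, 0, 0.04],
    [0, 0.75, 0.01, 0, 0, 0, 0.05],
    [0, 0.88, 0.01, 0, 0, 0, 0.06],
    [0, 0.95, 0.01, 0, 0, 0, 0.069],
    [0, 0.95, 0.01, 0, 0, 0, 0.069]
  ]
}}

```text
clock: 17.65
tcp_pos: [0.4678, -0.0222, 0.2435]
orientation: [-2.463, -1.944, -0.002]
contact_force: [-0.2, -0.6, -3.0]
grip_width: 0.0065
```

Run:
```python
from lib import *
go((.474,.1286,.245),(.237,.9715));o=r.get_obs();print(o["contact_force"],o["moment"],o["grip_width"])
```

```text
shift [ 0.987 -0.193 -0.007] turn [-0.0007 -0.001   0.0016] tcp [ 0.4678 -0.0222  0.2435] q7 -0.13
[-0.22722662 -0.63303663 -2.97470335] [-0.23289392  0.07128593  0.01227699] 0.006479222542300679
```

Request:
{"op": "send_rows", "data": {
  "deltas": [
    [0, 0.15, -0.04, 0, 0, 0, 0],
    [0, 0.3, -0.08, 0, 0, 0, 0],
    [0, 0.45, -0.12, 0, 0, 0, 0],
    [0, 0.6, -0.15, 0, 0, 0, 0],
    [0, 0.75, -0.19, 0, 0, 0, 0.001],
    [0, 0.88, -0.19, 0, 0, 0, 0.001],
    [0, 0.98, -0.19, -0.01, 0, 0, 0.001],
    [0, 0.98, -0.19, -0.01, 0, 0, 0.001],
    [0, 0.98, -0.19, -0.01, 0, 0, 0.001]
  ]
}}

```text
clock: 18.4
tcp_pos: [0.4759, 0.1245, 0.2462]
orientation: [-2.471, -1.939, -0.003]
contact_force: [-0.1, -0.5, -3.8]
grip_width: 0.006
```

Run:
```python
from lib import *
w=snap("wrist","w12");o=r.get_obs();T=R.from_rotvec(o["orientation"]);tcp=o["tcp_pos"];print(o["contact_force"],tcp,T.apply([1,0,0]))
s=snap("side","s12")
n,l,st,ce=cv2.connectedComponentsWithStats(mask(w.im,(100,90,80),(125,255,255)))
for i in range(1,n):
    if st[i,4]>40:
        P=w.onz(ce[i],tcp[2]+.0065);print(st[i],ce[i].round(1),T.inv().apply(P-tcp).round(4))
print([ (a,p.round(1),w.onz(p,.21).round(4)) for a,p in blobs(mask(w.im,*ORANGE),50)])
seat=np.array([.5395,.144])
go((*(seat-.0305*np.array([.237,.9715])),.245),(.237,.9715))
out=np.zeros((600,800,3),np.uint8)
out[:,:500]=cv2.resize(w.im[60:330,190:415,::-1],(500,600))
out[:400,500:]=cv2.resize(s.im[130:230,205:280,::-1],(300,400),interpolation=cv2.INTER_CUBIC)
cv2.imwrite("pics/m12.png",out)
```

```text
[ 0.33984336  0.23185079 -3.24321786] [0.47563261 0.12352467 0.24614279] [0.23910963 0.97099093 0.00178813]
[ 274  111   23   69 1518] [285. 145.] [ 0.0599 -0.0006 -0.0064]
[275 247  21  63 984] [285.4 278.3] [ 0.0022 -0.0003 -0.0065]
[(np.int32(5761), array([508.4, 182.6]), array([0.6015, 0.1304, 0.21  ]))]
shift [0.034 0.381 0.008] turn [-0.     -0.0007 -0.001 ] tcp [0.4755 0.1231 0.2462] q7 -0.43
```

View pics/m12.png

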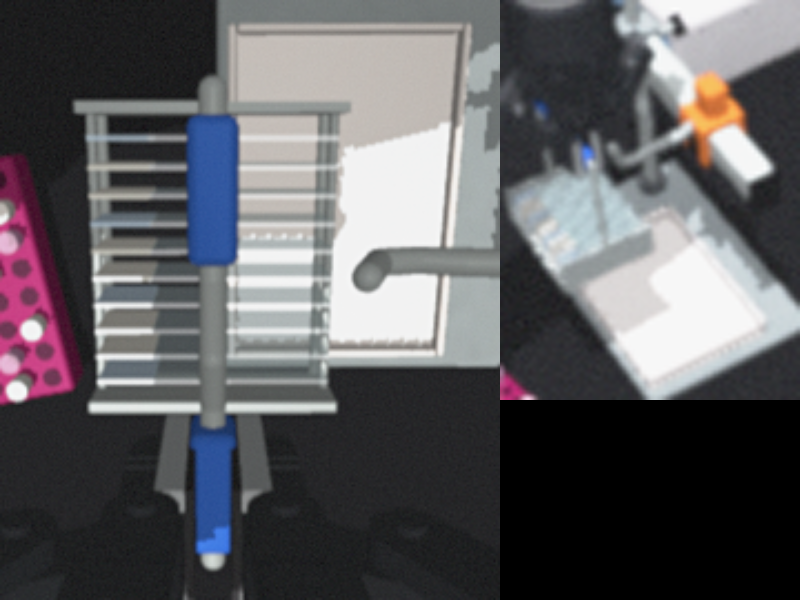

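Wrist view: rack upright in the grip, with the hook arm entering from the right and its tip at px (356.5,183.8). The arm's axis is near row 178–179, about level with the middle of the bail. Working out the exact shift.

Run:
```python
from lib import *
w=load("w12");o=r.get_obs();T=R.from_rotvec(o["orientation"]);tcp=o["tcp_pos"]
for nm,p,z in(("tip",(356.5,183.8),.2065),("arm",(190+420/2.222,60+262/2.222),.187),("arm2",(190+480/2.222,60+262/2.222),.187)):
    P=w.onz(p,z);print(nm,P.round(4),T.inv().apply(P-tcp).round(4))
g=blobs(mask(w.im,*ORANGE),50)
im=w.im
for c in(380,400,420):print(c,im[165:195,c-1:c+2].mean((1,2)).astype(int).tolist())
print(T.inv().apply(np.array([.5395,.144,.1885])-tcp))
```

```text
tip [0.522  0.1484 0.2065] [0.0356 0.0391 0.0397]
arm [0.5395 0.1438 0.187 ] [0.0353 0.0572 0.0592]
arm2 [0.5556 0.1399 0.187 ] [0.0354 0.0738 0.0592]
380 [242, 242, 242, 242, 245, 231, 142, 108, 121, 129, 132, 138, 138, 135, 129, 125, 113, 123, 201, 245, 244, 242, 241, 241, 241, 242, 242, 242, 242, 242]
400 [172, 172, 172, 173, 172, 163, 134, 111, 116, 123, 130, 136, 142, 144, 137, 130, 125, 117, 113, 137, 168, 174, 173, 172, 172, 172, 171, 171, 171, 172]
420 [112, 113, 111, 112, 111, 111, 106, 108, 115, 124, 128, 133, 139, 143, 139, 134, 128, 121, 115, 104, 94, 91, 87, 85, 80, 76, 68, 63, 60, 55]
[0.03548425 0.0571071  0.05773406]
```

Request:
{"op": "send_rows", "data": {
  "deltas": [
    [0, 0.03, 0.06, 0, 0, 0, 0],
    [0, 0.03, 0.15, 0, 0, 0, 0],
    [0, 0.03, 0.24, 0, 0, 0, 0],
    [0, 0.03, 0.32, 0, 0, 0, 0],
    [0, 0.03, 0.375, 0, 0, 0, 0],
    [0, 0.03, 0.375, 0.05, 0, 0, 0],
    [0, 0.03, 0.375, 0.13, 0, 0, 0],
    [0, 0.03, 0.375, 0.21, 0, 0, 0],
    [0, 0.03, 0.375, 0.28, 0, 0, 0],
    [0, 0.03, 0.375, 0.33, 0, 0, 0],
    [0, 0.03, 0.375, 0.35, 0, 0, 0],
    [0, 0.03, 0.375, 0.35, 0, 0, 0]
  ]
}}

```text
clock: 19.5
tcp_pos: [0.5303, 0.1157, 0.1928]
orientation: [-2.47, -1.937, -0.001]
contact_force: [0.3, -0.2, -2.9]
grip_width: 0.0066
```

Run:
```python
from lib import *
s=np.array([.5395,.144])-.031*np.array([.237,.9715])
go((*s,.1765),(.237,.9715));o=r.get_obs();print(o["contact_force"],o["moment"])
```

```text
shift [-0.009  0.015  0.109] turn [-0.0005 -0.0006 -0.0004] tcp [0.5303 0.1157 0.1928] q7 -0.24
[ 0.31207107 -0.1824556  -2.9095499 ] [-0.07548141  0.0507575   0.02119683]
```

Request:
{"op": "send_rows", "data": {
  "deltas": [
    [0, -0.005, 0.012, 0.02, 0, 0, 0],
    [0, -0.005, 0.012, 0.04, 0, 0, 0],
    [0, -0.005, 0.012, 0.06, 0, 0, 0],
    [0, -0.005, 0.012, 0.075, 0, 0, 0],
    [0, -0.005, 0.012, 0.075, 0, 0, 0]
  ]
}}

```text
clock: 19.92
tcp_pos: [0.5324, 0.1146, 0.1822]
orientation: [-2.47, -1.937, -0.003]
contact_force: [0.1, -0.1, -2.9]
grip_width: 0.0066
```

Request:
{"op": "send_rows", "data": {
  "deltas": [
    [0, 0, 0, 0.01, 0, 0, 0],
    [0, 0, 0, 0.02, 0, 0, 0],
    [0, 0, 0, 0.02, 0, 0, 0]
  ]
}}

```text
clock: 20.17
tcp_pos: [0.5326, 0.1146, 0.1794]
orientation: [-2.471, -1.937, -0.004]
contact_force: [-0.3, -0.7, -3.7]
grip_width: 0.0062
```

Request:
{"op": "send_rows", "data": {
  "deltas": [
    [0, 0, 0, 0.01, 0, 0, 0],
    [0, 0, 0, 0.015, 0, 0, 0],
    [0, 0, 0, 0.015, 0, 0, 0]
  ]
}}

```text
clock: 20.42
tcp_pos: [0.5326, 0.1146, 0.1772]
orientation: [-2.471, -1.937, -0.004]
contact_force: [-0.4, 1.2, -2.7]
grip_width: 0.0068
```

Request:
{"op": "send_rows", "data": {
  "deltas": [
    [0, 0, 0, 0.01, 0, 0, 0],
    [0, 0, 0, 0.015, 0, 0, 0],
    [0, 0, 0, 0.015, 0, 0, 0]
  ]
}}

```text
clock: 20.67
tcp_pos: [0.5328, 0.1147, 0.1751]
orientation: [-2.471, -1.937, -0.004]
contact_force: [-0.5, 0.1, -2.7]
grip_width: 0.0068
```

Request:
{"op": "send_rows", "data": {
  "deltas": [
    [0, 0, 0, 0.01, 0, 0, 0],
    [0, 0, 0, 0.015, 0, 0, 0],
    [0, 0, 0, 0.015, 0, 0, 0]
  ]
}}

```text
clock: 20.92
tcp_pos: [0.5329, 0.1148, 0.1729]
orientation: [-2.471, -1.937, -0.005]
contact_force: [-0.1, 0.8, -1.0]
grip_width: 0.0066
```

Request:
{"op": "send_rows", "data": {
  "deltas": [
    [0, 0, 0, 0.008, 0, 0, 0],
    [0, 0, 0, 0.012, 0, 0, 0],
    [0, 0, 0, 0.012, 0, 0, 0]
  ]
}}

```text
clock: 21.17
tcp_pos: [0.533, 0.1148, 0.1712]
orientation: [-2.471, -1.937, -0.005]
contact_force: [0.4, 0.8, 1.0]
grip_width: 0.0068
```

Run:
```python
from lib import *
w=snap("wrist","w13");o=r.get_obs();print(o["contact_force"],o["moment"],o["tcp_pos"])
n,l,st,ce=cv2.connectedComponentsWithStats(mask(w.im,(100,90,80),(125,255,255)))
for i in range(1,n):
    if st[i,4]>40:print(st[i],ce[i].round(1))
```

```text
[0.31923577 1.17719603 1.59250462] [ 0.2086129   0.01226498 -0.04936548] [0.5329345  0.11480029 0.17125286]
[ 274  112   23   68 1469] [285.4 145.2]
[ 275  247   22   63 1019] [285.3 278.2]
```

Weight is on the hook. Releasing slowly, then straight up.

Request:
{"op": "send_rows", "data": {
  "deltas": [
    [0.09, 0, 0, 0, 0, 0, 0],
    [0.11, 0, 0, 0, 0, 0, 0],
    [0.14, 0, 0, 0, 0, 0, 0],
    [0.18, 0, 0, 0, 0, 0, 0],
    [0.25, 0, 0, 0, 0, 0, 0],
    [0.35, 0, 0, 0, 0, 0, 0],
    [0.4, 0, 0, 0, 0, 0, 0],
    [0.4, 0, 0, 0, 0, 0, 0],
    [0.4, 0, 0, -0.03, 0, 0, 0],
    [0.4, 0, 0, -0.1, 0, 0, 0],
    [0.4, 0, 0, -0.2, 0, 0, 0],
    [0.4, 0, 0, -0.35, 0, 0, 0],
    [0.4, 0, 0, -0.55, 0, 0, 0],
    [0.4, 0, 0, -0.75, 0, 0, 0],
    [0.4, 0, 0, -0.9, 0, 0, 0],
    [0.4, 0, 0, -0.9, 0, 0, 0],
    [0.4, 0, 0, -0.9, 0, 0, 0]
  ]
}}

```text
clock: 22.63
tcp_pos: [0.5334, 0.1142, 0.308]
orientation: [-2.471, -1.937, -0.01]
contact_force: [0.1, -0.0, -0.6]
grip_width: 0.034
```

Run:
```python
from lib import *
w=snap("wrist","w14");s=snap("side","s14");o=r.get_obs();print(o["clock"],o["contact_force"],o["tcp_pos"])
s2=s
def loc():
    w=Cam(r.grab_frame("wrist"));n,l,st,ce=cv2.connectedComponentsWithStats(mask(w.im,(100,90,80),(125,255,255)))
    return [w.onz(ce[i],.18).round(4).tolist() for i in range(1,n) if st[i,4]>60]
print(loc());[r.grab_frame("top") for _ in range(6)];print(loc())
out=np.zeros((600,800,3),np.uint8)
out[:,:450]=cv2.resize(w.im[60:360,220:445,::-1],(450,600))
out[:467,450:]=cv2.resize(s.im[130:230,210:285,::-1],(350,467),interpolation=cv2.INTER_CUBIC)
cv2.imwrite("pics/m14.png",out)
```

```text
22.7333 [-0.11360167  1.46025297 -0.31022917] [0.53207189 0.11418408 0.30575107]
[[0.5468, 0.1722, 0.18], [0.5331, 0.1157, 0.18]]
[[0.5465, 0.1722, 0.18], [0.5331, 0.1158, 0.18]]
```

View pics/m14.png

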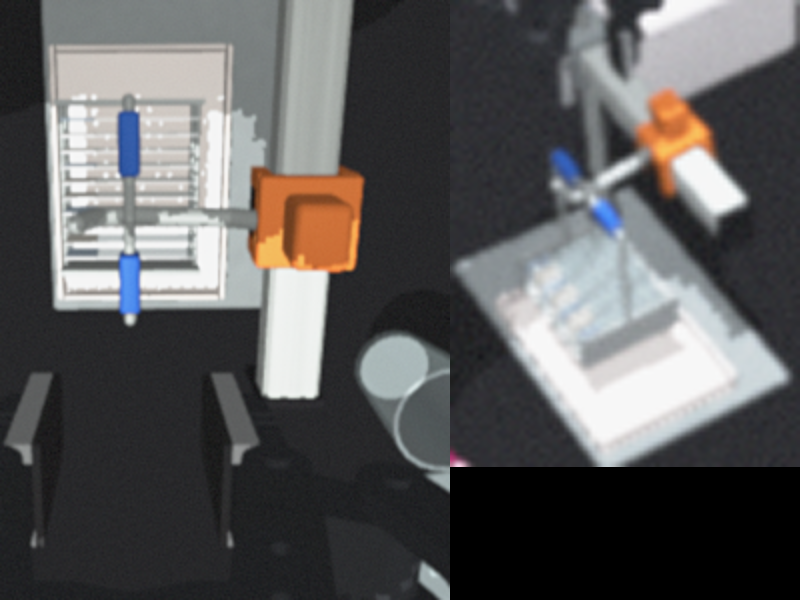

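The last view shows the rack hanging by the eye on the hook over the tray. The grips stayed put between looks, the hook is square on the bar, and the gripper is clear.

```bash
python3 -c "
from bench import r
print(r.hand_in(), r.get_obs()['clock'])"
```

```text
the job is handed in; nothing more can be done
the job is handed in; nothing more can be done
```

The hook is clipped on the bar with its arm over the tray. The rack hangs on it by the bail's eye, and the job is handed in. It reported no verdict. The clock was about 23 s of the 72 s allowed.

- **Clip:** I pressed at 21 N at most, which by the given stiffness is about a 10 mm dip, or 0.09 rad. Partway I tilted the tool to follow the dipping bar, because the saddle was bearing on one edge first. An upward tug then read −7 to −8 N with no sliding, and the later view showed the saddle flush on the bar. From this I infer that both tabs caught; I could not see them directly.
- **Hang:** The rack weighed about 0.3–0.37 kg. I lowered it until the hook carried its weight, then let go slowly. The middle of the bail measured within about 1 mm of the estimated seat. It did not move by more than 0.3 mm between two looks about 0.4 s apart, and the gripper was well clear, about 0.31 m above the bench.
- **Not settled:** My estimates of the bar height disagreed: 0.18 m from the side camera, 0.193 m from the wrist camera. I went by the wrist view, and the contact forces agreed with it. I did not re-measure the dish or the bystanders afterwards; no move touched a bystander, and the rack lifted out of the dish without catching.

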